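# Raise the dust screen's sash to its mark and draw out the pot

### The job

Push the clear sash of the dust screen up from under its blue lip, gently and slowly, until its lower edge is level with the top of the orange collar on the post, not letting it go past that mark, and leave it standing there. Then take the tray by its red grip and draw it out under the sash towards you until the clay pot stands wholly on your side of the screen, upright in its tray. Do not let the pot bump the sash, and leave the bone, the foam box and the bottle alone.

Things in the scene. Friction and masses are not known exactly. Their poses are not given: they have to be found in the camera images.
- screen: Free-standing grey frame (fixed): two 30 mm square posts 530 mm tall, 370 mm apart between centres, a bar across the top, clear wings 110 mm high running back from the posts; no sill. Origin on the table midway between the posts, in the sash's plane. x points through the screen to the far side, where the pot begins; y along the sash to the left post; z up. Yaw varies.
- sash_edge (a point): Middle of the front lower edge of the sash's blue lip, robot's side, 36 mm before the screen's plane; axes as the screen's. The sash is a clear pane 330 mm wide, 247 mm high, with a blue bottom rail 16 mm thick. The lip, 10 mm thick, 300 mm long, juts 28 mm from the rail's foot, its flat underside flush with the rail's lower edge, so this height is the sash's lower edge. Free space below.
- sash (a joint): Rise of the sash, m: at 0 its lower edge is 110 mm over the table, stop at 0.140; begins at 0 to 0.025. Slides vertically on a spring balance and stays where left. Pushing it up slowly takes 2 to 6 N (varies), plus about 1.5 N for each 10 mm/s of speed; on a slanted finger the contact force is up to 1.6 times this. The robot may press on it with 20 N at most.
- mark (a point): The height mark: centre of the top face of the orange collar (42 mm square, 18 mm high, with a clamp block on its outer side) round the screen's left (+y) post. Its height over the table varies, 190 to 230 mm.
- tray_grip (a point): Red upright grip of the tray: 14 mm wide (across, along its y), 26 mm long (x), top 62 mm over the table. This point is on its middle line, 42 mm over the table. Its x points to the tray, whose middle is 155 mm away; a flat bar 24 mm wide, 8 mm high joins them. It stands on the robot's side of the sash. Tray and pot weigh about 0.7 kg and slide on the table.
- tray: White tray 110 mm square, rim 20 mm high, 4 mm walls and floor. Origin under its middle, on the table; x points away from the grip.
- pot_mid (a point): Terracotta pot, point on its axis 70 mm above its foot. 142 mm high, at most 74 mm across, foot 54 mm; it stands loose in the tray, rim about 146 mm over the table: too tall to pass under the sash before that is raised. It can tip; its z axis is upright.
- pot: The same clay pot, origin at the centre of its foot.
- bone: Bystander: long bone, 166 mm by 42 mm, 26 mm high, lying on the table on the robot's side of the screen's right post. Origin under its middle, x along it.
- foam_box: Bystander: white foam box 136 x 106 mm, 95 mm high, to the left of the screen. Origin under its middle.
- bottle: Bystander: white bottle with blue cap, 60 mm across, 160 mm high, to the right of the screen. Origin under its middle.
Not all that is in view belongs to the job. Leave any green look-alike of the tray alone.

How it is judged:
On the way:
1. the sash stands by itself with its lower edge within 6 mm of the mark, untouched, the pot still behind it (z of sash_edge in the frame of mark between -0.006 and 0.006 m and contact force between each of the arm, the fingers and sash below 0.1 N and x of pot_mid in the frame of screen above 0.03 m), for 0.3 s.
At the end, for the whole second after the job is handed in: The sash's lower edge is within 6 mm of the top of the orange collar and at rest; the pot's axis is at least 45 mm on the robot's side of the screen's plane (pot wholly in front of pane and rail), upright within 0.15 rad, standing in the tray within 30 mm of its middle; tray and pot are at rest (z of sash_edge in the frame of mark between -0.006 and 0.006 m and angle between pot_mid's own z axis and vertical below 0.15 rad and z of pot_mid in the frame of tray above 0.06 m and horizontal distance between pot_mid and tray below 0.03 m and x of pot_mid in the frame of screen below -0.045 m and linear speed of each of tray, pot below 0.02 m/s and velocity of joint sash between -0.005 and 0.005 m/s); the robot touches nothing.
It fails at once if the robot presses on the sash with more than 20 N (contact force between any of the arm, the fingers and sash above 20 N).
It fails at once if the sash goes more than 15 mm above the mark (z of sash_edge in the frame of mark above 0.015 m).
It fails at once if the pot bumps the sash with more than 3 N (contact force between pot and sash above 3 N).
It fails at once if the pot tips by more than 0.35 rad (angle between pot_mid's own z axis and vertical above 0.35 rad).
It fails at once if a bystander is moved by more than 20 mm (distance of any of bone, foam_box, bottle from where it was at the start of the episode above 0.02 m).
It also fails if it takes over 72 s, if anything falls off the work surface, if the arm or the gripper's body presses on something with over 40 N, if the wrist force passes 120 N, or if a joint passes its speed limit or range.

### The arm

A 7-joint arm with a two-finger parallel gripper is mounted at the origin on the work surface. World frame = base frame: x ahead of the robot, y to its left, z up, the work surface at z = 0. Lengths are in m, angles in rad, forces in N, time in s.
With the tool pointing down it reaches from about 0.425 to 0.925 m from the base axis. Payload 6.8 kg.
Tool frame: the origin (TCP) lies at the very end of the fingers, on their centre line; the grasp point (between the pads) lies 19 mm behind it (bot.grip_depth is the distance from the TCP to the grasp point, in m); z points along the fingers, y is the direction in which the jaws open and shut (so a half turn about z gives the same grasp; the last joint's range is limited). The gripper opens to 85 mm and grips with 20 to 120 N. Pads are 22 mm wide; open, the fingers measure 114 mm over their backs; the gripper's body (76 mm by 85 mm) begins 54 mm behind the grasp point. The pads swing forward as they close: fully open they stand 13 mm farther back than shut.
Start: joints at [1.065, 0.477, 0.022, 1.555, -0.011, 1.109, -0.083], TCP at [0.261, -0.622, 0.231] pointing down, gripper open.
Joint ranges: [-2.96, 2.96], [-0.34, 2.1], [-1.41, 1.46], [0.24, 2.44], [-1.37, 4.51], [0.17, 1.92], [-2.96, 2.96]. Speed limits (rad/s): [2.39, 2.39, 3.14, 3.14, 3.14, 3.14, 3.14].

### API

Orientations are given as a unit quaternion [w, x, y, z].
In Python, from station import bot gives the robot as it stands.
- The arm moves only by the tool step_arm, never from a script. Its argument "increments" is a list of rows, each a list of 7 numbers: the shift along the world's x, y, z in m, then the turn, a rotation vector about the world's x, y, z in degrees, then the gripper command: -1 is fully open, 1 is shut, values between are in proportion. In form: [[dx, dy, dz, rx, ry, rz, fingers], ...]. A call has 1 to 10 rows; each row is the pose to reach, as a shift and turn from the pose commanded when the call began; what a row does not reach only later rows make up. A row lasts 1/12 s, in which the tool goes at most 41.7 mm and 7.16 degrees, less where a joint would pass 70% of its speed; a pose out of reach is approached as far as the arm can. A call with a gripper value outside its range is refused whole. The fingers move at their own pace and stop on an object; "force" is the grip in N (left out, the last holds). Time passes only in rows, so rows that repeat a pose let the fingers close. It gives the time, the measured TCP pose, the force and the opening at its end, in the units of the state.
- bot.get_obs(): the state, without advancing time (a new reading comes with each control period).
- bot.read_camera(name): name is "side" or "top"; returns a dict with "color" (400x640x3 uint8, red, green, blue), "intrinsics" (3x3 intrinsics, pixels), "extrinsics" (4x4, takes a point from camera to world coordinates). Camera axes: x right, y up, looking along -z (the intrinsics and any distortion apply to the point x, -y, -z); pixel columns grow to the right and rows downward; lengths in m; the calibration is good to about 2 mm. A picture is of the moment at which its call begins. There is no depth.
- bot.hand_in(): hands the job in, once; it reports no verdict.
Trained networks look in the newest picture that a camera, given by its name, has taken for a name from the list of things; names that differ only in an ending like _2 or _b are one class to them, and where a whole thing is asked for, a point or a joint stands for the part that bears it (a point fixed in the world has none). Each returns a list of dicts, best first, with "conf" (0 to 1); they miss things now and then, are a little off and sometimes report something else, mostly with a low value. They report only what shows in the picture. A call takes as long as a camera call. They do not tell look-alikes from the thing itself.
- bot.recognise(thing, camera): "location" ([column, row] as shares, 0 to 1, of the picture: columns of its width, rows of its height, amid what is visible of it).
- bot.place_of(thing, camera): "location" ([column, row] as shares, 0 to 1, of the picture: columns of its width, rows of its height: a listed point, or the origin of a listed thing).
The state is a dict: "t": time; "q": joint angles; "joint_vel": joint speeds; "joint_torque": joint torques, N m; "eef_pos": TCP position; "tool_rot": TCP orientation; "contact_force": force on the tool from outside, world axes, zero at the start; "torque": the same for the moment, N m; "gripper_width": opening from 0.0 (shut) to 1.0 (fully open).
Only numpy, scipy, OpenCV 4.12 (cv2) and the standard library are available. Lean on these libraries where they do the work, as an engineer would, in place of code of your own. Each camera call takes 0.05 s, during which the arm holds its last target.

## Working session

There is one attempt and no reset: what is moved stays moved. The work goes in short steps, Python scripts to look and compute and a tool call to move; the robot and the scene stay as the last step left them, time stands still between calls to the robot, and variables do not carry over. Pictures are saved under pics/ and viewed, and the job is handed in when it is done.

Besides the shell and the picture viewer there is one more tool, called after "Request:" as name(argument=value, ...) on one line, values as JSON. step_arm: Moves the arm, as the interface text tells. Its arguments: {"type":"object","properties":{"increments":{"type":"array","items":{"type":"array","items":{"type":"number"}}},"force":{"type":"number"}},"required":["increments"]}

```bash
mkdir -p pics; ls; python3 - <<'E'
from station import bot
import cv2,json
o=bot.get_obs();print({k:o[k] for k in o})
for c in("side","top"):
    r=bot.read_camera(c);cv2.imwrite(f"pics/{c}0.png",r["color"][:,:,::-1]);print(c,r["intrinsics"],r["extrinsics"],r.keys())
    for n in["screen","sash_edge","mark","tray_grip","tray","pot_mid","pot","bone","foam_box","bottle"]:
        print(n,[(round(d["conf"],2),round(d["location"][0]*640,1),round(d["location"][1]*400,1)) for d in bot.place_of(n,c)][:3])
E
```

```text
pics
{'t': 0.0, 'q': array([ 1.06492764,  0.47778832,  0.02232602,  1.55645678, -0.01150633,
        1.10932341, -0.08313227]), 'joint_vel': array([ 1.17853438e-04, -1.64919537e-03, -1.92346337e-03,  9.93107839e-04,
        5.97763407e-04,  1.14160577e-03, -4.07522918e-05]), 'joint_torque': array([-1.84856681e-04, -5.96452224e+01,  1.60809807e+00, -2.81202006e+01,
        1.25496762e-02,  9.32079682e-03,  4.68885986e-06]), 'eef_pos': array([ 0.26123073, -0.62174704,  0.23033112]), 'tool_rot': array([-8.91283118e-04,  9.80287330e-01,  1.97575041e-01, -2.43654893e-04]), 'contact_force': array([ 0.34744029, -0.05834983, -0.280364  ]), 'torque': array([-0.02314966, -0.04166532, -0.02747827]), 'gripper_width': 0.9980743449914982}
side [[426.87527989   0.         328.29716581]
 [  0.         426.87527989 207.2424385 ]
 [  0.           0.           1.        ]] [[ 0.95881128 -0.27182306  0.08242057  0.69306587]
 [ 0.28396244  0.91034785 -0.30105169 -0.27409423]
 [ 0.0068014   0.3120561   0.95003933  1.1931828 ]
 [ 0.          0.          0.          1.        ]] dict_keys(['color', 'intrins
[... 419 characters left out ...]
8.20542319   0.         318.76819599]
 [  0.         378.20542319 199.65245102]
 [  0.           0.           1.        ]] [[-0.00150138  0.98509292 -0.17201655  0.41217693]
 [-0.99990775 -0.00380101 -0.01304009  0.02988998]
 [-0.01349954  0.17198111  0.98500775  1.02245605]
 [ 0.          0.          0.          1.        ]] dict_keys(['color', 'intrinsics', 'extrinsics'])
screen [(0.98, 344.1, 166.5)]
sash_edge [(0.85, 351.1, 169.5)]
mark [(0.75, 269.4, 138.4)]
tray_grip [(0.79, 348.4, 192.1), (0.67, 216.4, 218.6)]
tray [(0.82, 241.6, 274.7)]
pot_mid []
pot [(0.17, 443.5, 165.7)]
bone [(0.96, 425.1, 223.2)]
foam_box [(0.71, 242.1, 177.3)]
bottle [(0.55, 444.7, 164.8), (0.53, 425.9, 222.2)]
```

View pics/side0.png

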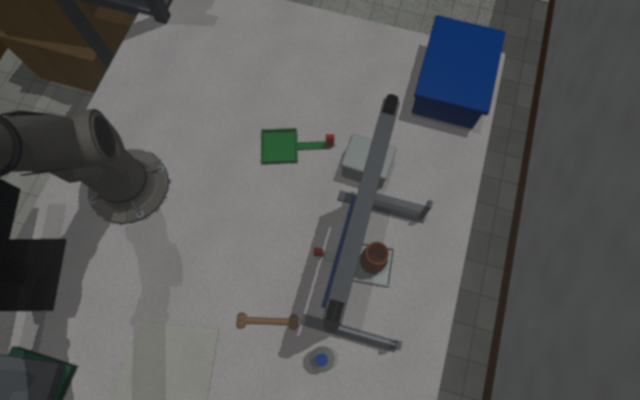

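View pics/top0.png

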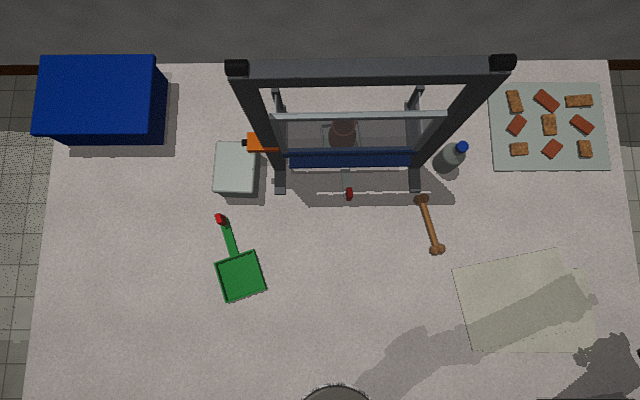

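```bash
python3 - <<'E'
import cv2
t=cv2.imread("pics/top0.png");s=cv2.imread("pics/side0.png")
def e(im,x0,y0,x1,y1,k,n):
    c=im[y0:y1,x0:x1]; c=cv2.resize(c,None,fx=k,fy=k,interpolation=cv2.INTER_CUBIC); c=cv2.convertScaleAbs(c,alpha=1.4,beta=20);cv2.imwrite(n,c)
e(t,210,45,530,215,2.5,"pics/t1.png")
e(t,225,120,305,200,7,"pics/t2.png")
e(s,300,80,440,355,2.1,"pics/s1.png")
E
```

```text
(no output)
```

View pics/t1.png

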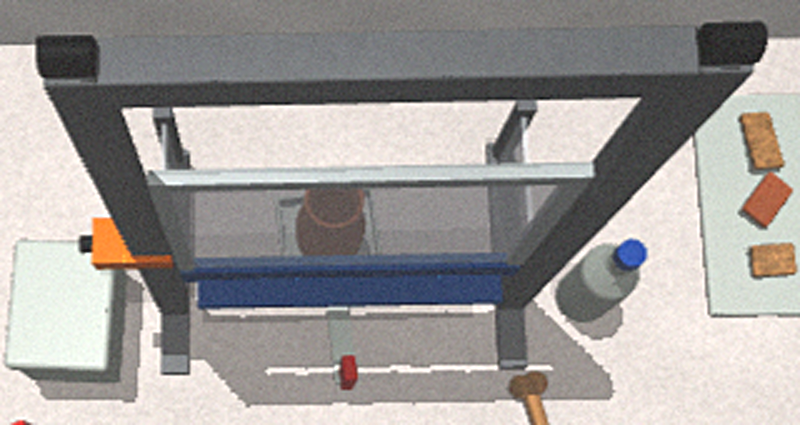

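View pics/t2.png

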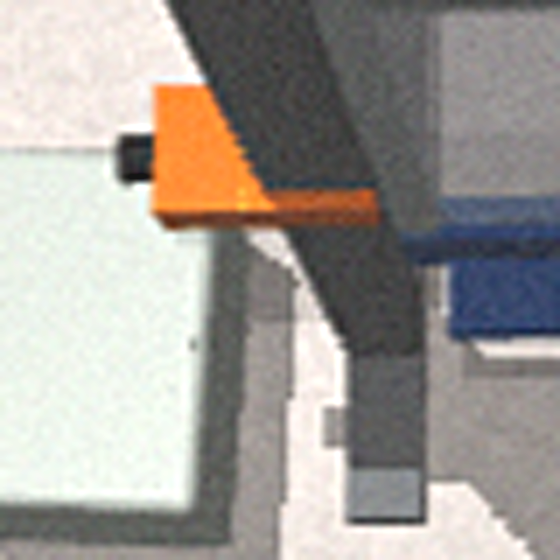

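View pics/s1.png

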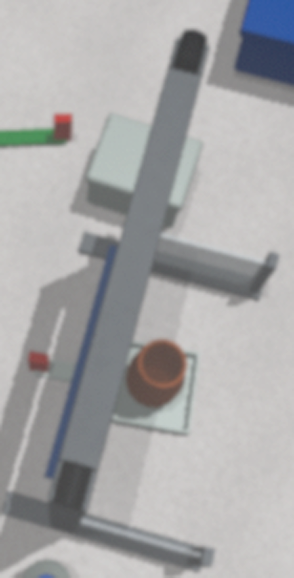

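```bash
cat >h.py <<'E'
import numpy as np,cv2
K={"side":np.array([[426.87527989,0,328.29716581],[0,426.87527989,207.2424385],[0,0,1]]),"top":np.array([[378.20542319,0,318.76819599],[0,378.20542319,199.65245102],[0,0,1]])}
E_={"side":np.array([[0.95881128,-0.27182306,0.08242057,0.69306587],[0.28396244,0.91034785,-0.30105169,-0.27409423],[0.0068014,0.3120561,0.95003933,1.1931828],[0,0,0,1]]),
"top":np.array([[-0.00150138,0.98509292,-0.17201655,0.41217693],[-0.99990775,-0.00380101,-0.01304009,0.02988998],[-0.01349954,0.17198111,0.98500775,1.02245605],[0,0,0,1]])}
def proj(c,P):
    P=np.atleast_2d(P);R=E_[c][:3,:3];p=(P-E_[c][:3,3])@R;p=p*[1,-1,-1];u=p@K[c].T;return u[:,:2]/u[:,2:]
def ray(c,uv):
    d=np.linalg.inv(K[c])@np.r_[uv,1];return E_[c][:3,3],E_[c][:3,:3]@(d*[1,-1,-1])
def atz(c,uv,z):
    o,d=ray(c,uv);return o+d*(z-o[2])/d[2]
def tri(a,b):
    (o1,d1),(o2,d2)=ray("top",a),ray("side",b)
    A=np.c_[d1,-d2];s=np.linalg.lstsq(A,o2-o1,rcond=None)[0];p,q=o1+s[0]*d1,o2+s[1]*d2;return (p+q)/2,np.linalg.norm(p-q)
def scr(p,P):
    c,s=np.cos(p[2]),np.sin(p[2]);P=np.atleast_2d(np.array(P,float));return P@np.array([[c,-s,0],[s,c,0],[0,0,1]]).T+[p[0],p[1],0]
E
cat >fit.py <<'E'
from h import *
from scipy.optimize import least_squares
L=[(.2,[(249.3,120),(275,170),(229.2,79)]),(.17,[(268.6,120),(285.7,170),(258.8,87.8)]),(-.17,[(466,83.8),(408.8,169)]),(-.2,[(510.8,73.8),(420.4,169.8)])]
def res(p):
    r=[]
    for y,pts in L:
        a,b=proj("top",scr(p,[[-.015,y,0],[-.015,y,.53]]));n=np.array([-(b-a)[1],(b-a)[0]])/np.linalg.norm(b-a)
        r+=[(np.array(q)-a)@n for q in pts]
    h=p[3]
    for (uv,y) in(((290,168.2),.15),((410.8,165.8),-.15)): r+=list(proj("top",scr(p,[[-.036,y,h]]))[0]-uv)
    for (uv,y) in(((352.4,199),.15),((322.9,306.7),-.15)): r+=list(proj("side",scr(p,[[-.036,y,h+.01]]))[0]-uv)
    return np.array(r)
f=least_squares(res,[.62,-.03,0,.12],loss='soft_l1');p=f.x
print(p,np.degrees(p[2]));print(np.round(res(p),1))
if __name__=="__main__":
    for z in(.19,.2,.21,.22,.23): print(z,proj("top",scr(p,[[-.021,.164,z],[-.021,.164,z-.018],[-.015,.2,z]])).round(1).tolist())
    g=tri((348.5,191),(318,250));print("grip",g, tri((348.4,192.1),(316.2,248.9)))
    print("grip z42",atz("top",(348.4,192.1),.042),atz("side",(316.2,248.9),.042))
    print("tray side z0",atz("side",(371.2,266.3),0),"potmid",atz("side",(374.1,258.3),.074))
    print("sash edge tri",tri((351.1,169.5),(335.2,248.1)),scr(p,[-.036,0,p[3]]))
E
python3 fit.py
```

```text
[ 0.69258266 -0.03658459  0.0168206   0.09921479] 0.9637492830808766
[ -0.9  -0.6  -0.4   1.6  -0.7   4.2 -11.5   1.    0.2   2.3   0.6  -0.
  -0.7  -0.1   0.1  -0.9  -0.7   1.3]
0.19 [[281.1, 151.9], [281.9, 154.2], [265.4, 149.7]]
0.2 [[280.6, 150.6], [281.4, 152.9], [264.7, 148.4]]
0.21 [[280.1, 149.2], [281.0, 151.6], [264.0, 147.0]]
0.22 [[279.5, 147.9], [280.5, 150.3], [263.3, 145.6]]
0.23 [[279.0, 146.5], [280.0, 149.0], [262.6, 144.2]]
grip (array([ 0.60320095, -0.03639599,  0.05071271]), np.float64(0.0037769532090935745)) (array([ 0.59854211, -0.03597505,  0.05776738]), np.float64(0.0047733184521812485))
grip z42 [ 0.6033233  -0.03534233  0.042     ] [ 0.59555863 -0.03443246  0.042     ]
tray side z0 [ 0.75503805 -0.02927826  0.        ] potmid [ 0.75315213 -0.02154865  0.074     ]
sash edge tri (array([ 0.64661613, -0.03612746,  0.11861422]), np.float64(0.004593895739832506)) [[ 0.65658775 -0.03719011  0.09921479]]
```

```bash
sed -i 's/,(258.8,87.8)\]/]/; s/\[(466,83.8),(408.8,169)\]/[(408.8,169)]/' fit.py; python3 fit.py; python3 - <<'E'
import io,contextlib
with contextlib.redirect_stdout(io.StringIO()):
    from fit import *
t=cv2.imread("pics/top0.png");s=cv2.imread("pics/side0.png")
out=[]
for c,im,(x0,y0,x1,y1),k in(("top",t,(210,45,530,215),2.5),("side",s,(300,80,440,355),2.1)):
    o=cv2.resize(im[y0:y1,x0:x1],None,fx=k,fy=k,interpolation=cv2.INTER_CUBIC);o=cv2.convertScaleAbs(o,alpha=1.4,beta=20)
    def ln(A,B,col):
        a,b=[(q+.5-[x0,y0])*k-.5 for q in proj(c,scr(p,[A,B]))];cv2.line(o,tuple(int(v) for v in a),tuple(int(v) for v in b),col,1)
    for y in(.2,.17,-.17,-.2): ln([-.015,y,0],[-.015,y,.53],(0,255,0))
    h=p[3]
    for z in(h,h+.01): ln([-.036,.15,z],[-.036,-.15,z],(0,255,255))
    ln([0,.165,h+.247],[0,-.165,h+.247],(255,0,255))
    ln([-.015,.2,.53],[-.015,-.2,.53],(0,0,255));ln([.015,.2,.53],[.015,-.2,.53],(0,0,255))
    for z in(.19,.21,.23): ln([-.021,.206,z],[-.021,.164,z],(255,255,0))
    cv2.imwrite(f"pics/ov_{c}.png",o)
E
```

```text
[ 0.69170634 -0.03639477  0.01524454  0.10130122] 0.8734477305478447
[-0.7 -0.4 -0.1  1.8 -0.6  0.8 -0.3  2.1  0.5  0.  -0.6  0.1 -0.1 -1.3
 -1.2  1. ]
0.19 [[281.0, 152.2], [281.8, 154.4], [265.3, 149.9]]
0.2 [[280.5, 150.8], [281.3, 153.2], [264.6, 148.6]]
0.21 [[280.0, 149.5], [280.9, 151.9], [263.9, 147.3]]
0.22 [[279.4, 148.1], [280.4, 150.6], [263.2, 145.9]]
0.23 [[278.9, 146.7], [279.8, 149.2], [262.5, 144.4]]
grip (array([ 0.60320095, -0.03639599,  0.05071271]), np.float64(0.0037769532090935745)) (array([ 0.59854211, -0.03597505,  0.05776738]), np.float64(0.0047733184521812485))
grip z42 [ 0.6033233  -0.03534233  0.042     ] [ 0.59555863 -0.03443246  0.042     ]
tray side z0 [ 0.75503805 -0.02927826  0.        ] potmid [ 0.75315213 -0.02154865  0.074     ]
sash edge tri (array([ 0.64661613, -0.03612746,  0.11861422]), np.float64(0.004593895739832506)) [[ 0.65571052 -0.03694355  0.10130122]]
```

View pics/ov_top.png

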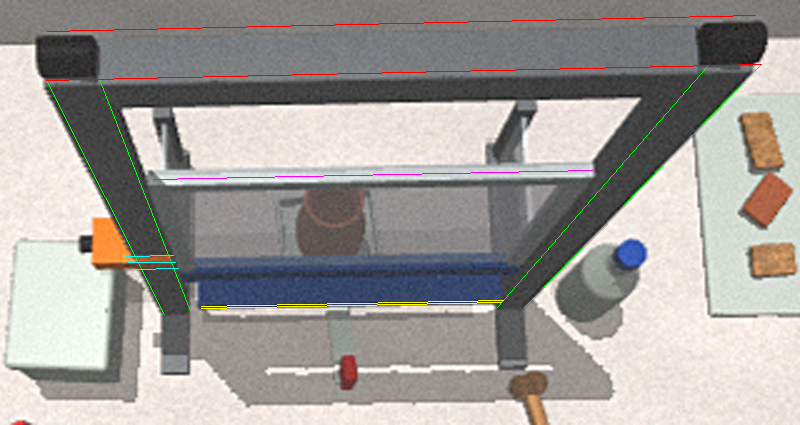

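View pics/ov_side.png

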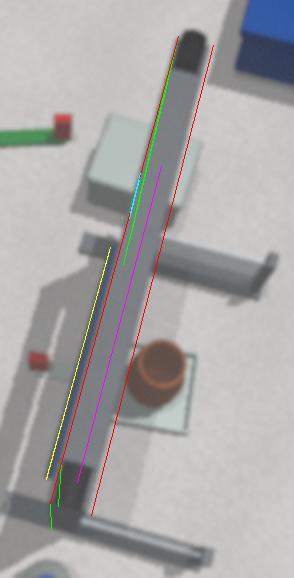

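Request:
step_arm(increments=[[0.02,0.04,0.01,0,0,-7,1],[0.04,0.08,0.02,0,0,-14,1],[0.06,0.11,0.03,0,0,-20,1],[0.08,0.15,0.04,0,0,-22.8,1],[0.1,0.19,0.05,0,0,-22.8,1],[0.12,0.22,0.06,0,0,-22.8,1],[0.13,0.26,0.06,0,0,-22.8,1],[0.14,0.29,0.06,0,0,-22.8,1],[0.15,0.33,0.06,0,0,-22.8,1],[0.16,0.36,0.06,0,0,-22.8,1]])

```text
t: 1.93
eef_pos: [0.422, -0.2589, 0.2917]
tool_rot: [-0.0, 1.0, 0.001, 0.0]
contact_force: [0.7, -0.1, 0.4]
gripper_width: -0.004
```

Request:
step_arm(increments=[[0.01,0.03,0,0,-6,0,1],[0.02,0.06,0,0,-12,0,1],[0.03,0.1,0,0,-18,0,1],[0.04,0.13,0,0,-24,0,1],[0.05,0.16,0,0,-30,0,1],[0.06,0.19,0,0,-36,0,1],[0.07,0.21,0,0,-42,0,1],[0.08,0.225,0,0,-48,0,1],[0.08,0.225,0,0,-54,0,1],[0.08,0.225,0,0,-60,0,1]])

```text
t: 2.77
eef_pos: [0.4891, -0.0373, 0.2999]
tool_rot: [-0.013, 0.924, 0.006, 0.383]
contact_force: [0.1, -0.0, 0.1]
gripper_width: 0.0
```

```bash
python3 - <<'E'
from station import bot
import cv2,numpy as np
from scipy.spatial.transform import Rotation as R
ims=[bot.read_camera("top")["color"].astype(float) for _ in range(6)]
m=np.mean(ims,0);np.save("top1.npy",m);cv2.imwrite("pics/top1.png",m[:,:,::-1])
cv2.imwrite("pics/side1.png",bot.read_camera("side")["color"][:,:,::-1])
o=bot.get_obs();print(o["t"],o["q"],o["eef_pos"],R.from_quat(np.r_[o["tool_rot"][1:],o["tool_rot"][0]]).as_matrix().round(3),o["contact_force"])
print("noise",(ims[0]-ims[1]).std())
E
```

```text
3.1167 [ 0.55272198 -0.20560584 -0.50845389  2.41315111 -0.85452346  0.17925771
 -0.75882518] [ 0.48963561 -0.0392011   0.30004132] [[ 0.707  0.018  0.706]
 [-0.001 -1.     0.027]
 [ 0.707 -0.02  -0.707]] [-0.46630083  0.04620019 -0.14888252]
noise 4.628733609251274[ WARN:0@5.592] global loadsave.cpp:1063 imwrite_ Unsupported depth image for selected encoder is fallbacked to CV_8U.
```

```bash
python3 - <<'E'
import cv2
t=cv2.imread("pics/top1.png")
def e(im,x0,y0,x1,y1,k,n):
    c=im[y0:y1,x0:x1]; c=cv2.resize(c,None,fx=k,fy=k,interpolation=cv2.INTER_NEAREST); cv2.imwrite(n,cv2.convertScaleAbs(c,alpha=1.4,beta=20))
e(t,240,125,310,175,11,"pics/t3.png")
e(t,200,40,520,280,2.4,"pics/t4.png")
E
```

```text
(no output)
```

View pics/t3.png

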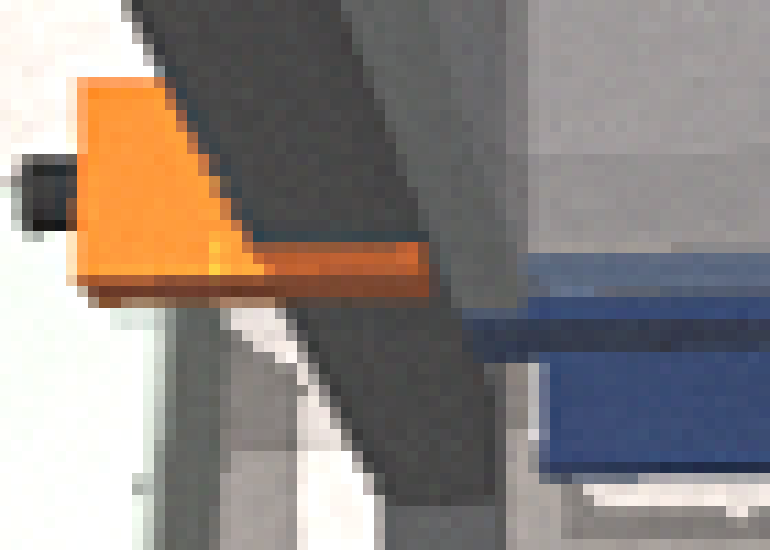

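View pics/t4.png

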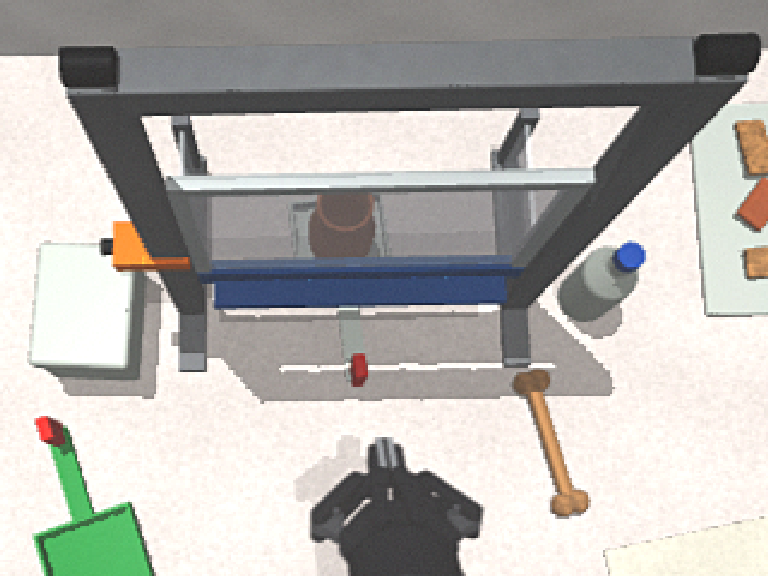

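```bash
python3 - <<'E'
import numpy as np
m=np.load("top1.npy")
np.set_printoptions(linewidth=200,precision=0,suppress=True)
for c in(268,272,276): print(c,"R",m[144:156,c-1:c+2,0].mean(1),"G",m[144:156,c-1:c+2,1].mean(1))
for c in(250,254,258): print(c,"R",m[144:156,c-1:c+2,0].mean(1))
for c in(294,320,350,380,404): print(c,"R",m[160:174,c-1:c+2,0].mean(1),"B",m[160:174,c-1:c+2,2].mean(1))
print(m[160,282:294].round())
print(m[164,282:294,0].round(),m[164,404:416,0].round(),m[148,270:286,0].round(),m[151,270:286,0])
E
```

```text
268 R [ 38.  36.  29.  91. 120. 122.  76.  73.  46.  36.  33.  39.] G [39. 36. 37. 50. 53. 55. 37. 36. 36. 37. 33. 39.]
272 R [ 36.  36.  27.  91. 123. 111.  74.  74.  46.  36.  37.  39.] G [37. 37. 36. 48. 55. 51. 37. 36. 36. 37. 38. 39.]
276 R [ 36.  34.  26. 109. 126. 114.  75.  73.  48.  35.  35.  38.] G [37. 35. 34. 52. 58. 52. 38. 35. 37. 36. 35. 37.]
250 R [183. 184. 183. 184. 186. 197. 108.  62.  84. 155. 156. 167.]
254 R [183. 183. 183. 182. 187. 198.  96.  63.  89. 120. 115. 126.]
258 R [188. 185. 184. 182. 186. 199.  86.  64.  71.  54.  52.  54.]
294 R [ 28.  28.  30.  30.  28.  29.  27.  18.  67. 152. 134.  86.  82.  81.] B [ 67.  68.  69.  69.  69.  70.  69.  48.  81. 141. 124.  80.  76.  75.]
320 R [ 26.  28.  28.  29.  27.  28.  23.   4. 154. 153. 159.  89.  78.  82.] B [ 65.  68.  68.  68.  66.  68.  67.  27. 140. 142. 148.  83.  73.  76.]
350 R [ 26.  25.  26.  28.  28.  26.  17.  56. 134. 124. 125.  82.  74.  98.] B [ 65.  64.  65.  66.  67.  67.  48.  70. 125. 114. 117.  78.  70.  93.]
380 R [ 26.  27.  26.  26.  27.  24.   4. 152. 156. 156.  86.  76. 103. 105.] B [ 66.  67.  68.  68.  69.  69.  28. 137. 142. 145.  80.  70.  95.  97.]
404 R [ 26.  26.  28.  28.  25.  13.  71. 179. 184. 165. 108. 104. 108. 106.] B [ 69.  69.  70.  68.  69.  48.  86. 166. 171. 154. 100.  96.  99.  98.]
[[ 38.  37.  37.]
 [ 37.  36.  35.]
 [ 36.  36.  37.]
 [ 49.  48.  49.]
 [ 80.  76.  74.]
 [ 82.  76.  74.]
 [114. 112. 113.]
 [ 57.  64.  84.]
 [ 23.  37.  66.]
 [ 27.  38.  66.]
 [ 27.  40.  66.]
 [ 26.  39.  65.]]
[ 38.  36.  32.  49.  99. 106. 142.  69.  23.  26.  25.  29.] [26. 23. 27. 31. 28. 26. 28. 33. 36. 35. 39. 38.] [122. 123. 123. 123. 120. 120. 127. 132.  78.  43.  48.  54.  54.  51.  52.  51.] [73. 74. 76. 72. 73. 72. 72. 75. 78. 46. 35. 54. 55. 52. 55. 52.]
```

```bash
cat >rel.py <<'E'
from h import *
from scipy.optimize import least_squares
def rel(h,lip=lambda c:167.05-.0178*(c-350),col=149.36,colc=272,lc=(289.,411.5)):
    def f(p):
        r=[]
        for y in(.15,-.15):
            u=proj("top",scr(p,[[-.036,y,h]]))[0]; r+=[3*(u[1]-lip(u[0])), u[0]-(lc[0] if y>0 else lc[1])]
        for y in (.172,.185):
            u=proj("top",scr(p,[[-.021,y,p[3]]]))[0]; r.append(3*(u[1]-(col-.0178*(u[0]-colc))))
        return r
    return least_squares(f,[.69,-.036,.015,.2])
if __name__=="__main__":
    for h in(.105,.11,.12,.13):
        s=rel(h);print(h,s.x.round(4),s.x[3]-h,np.round(s.fun,2))
E
python3 rel.py
```

```text
0.105 [ 0.6907 -0.036   0.0132  0.2141] 0.1090904349357064 [-0.    1.15  0.02 -1.14 -0.    0.  ]
0.11 [ 0.6894 -0.0356  0.0132  0.2182] 0.10824238935513221 [-0.    0.82  0.02 -0.82 -0.    0.  ]
0.12 [ 0.6868 -0.0349  0.0133  0.2265] 0.10654605963378805 [-0.    0.15  0.   -0.15 -0.    0.  ]
0.13 [ 0.6841 -0.0342  0.0133  0.2348] 0.10484940127182965 [-0.   -0.54 -0.01  0.53 -0.01  0.01]
```

Request:
step_arm(increments=[[0.02,0,-0.02,0,0,0,1],[0.04,0,-0.04,0,0,0,1],[0.06,0,-0.07,0,0,0,1],[0.08,0,-0.1,0,0,0,1],[0.08,0,-0.13,0,0,0,1],[0.08,0,-0.15,0,0,0,1],[0.08,0,-0.15,0,0,0,1]])

```text
t: 3.7
eef_pos: [0.5191, -0.044, 0.2603]
tool_rot: [-0.017, 0.929, 0.006, 0.369]
contact_force: [21.6, 55.7, -17.2]
gripper_width: 0.002
```

```bash
cat >st.py <<'E'
from station import bot
import numpy as np
from scipy.spatial.transform import Rotation as R
o=bot.get_obs();M=R.from_quat(np.r_[o["tool_rot"][1:],o["tool_rot"][0]]).as_matrix()
print(o["t"],"q",o["q"].round(2),o["eef_pos"].round(4),"zdir",M[:,2].round(3),"ydir",M[:,1].round(3),"F",o["contact_force"].round(2))
E
python3 st.py
```

```text
3.7 q [ 1.53 -0.07 -1.41  2.36 -1.37  0.17 -0.17] [ 0.5191 -0.044   0.2603] zdir [ 0.685  0.037 -0.727] ydir [ 0.024 -0.999 -0.028] F [ 21.56  55.75 -17.18]
```

```bash
python3 - <<'E'
from station import bot
import cv2
a=bot.read_camera("side")["color"][:,:,::-1];b=bot.read_camera("top")["color"][:,:,::-1]
cv2.imwrite("pics/side2.png",a);cv2.imwrite("pics/top2.png",b)
E
python3 st.py
```

```text
3.8 q [ 1.53 -0.07 -1.4   2.36 -1.36  0.17 -0.17] [ 0.5183 -0.0528  0.2603] zdir [ 0.686  0.025 -0.727] ydir [ 0.009 -1.    -0.026] F [-0.15  0.62 -0.17]
```

View pics/side2.png

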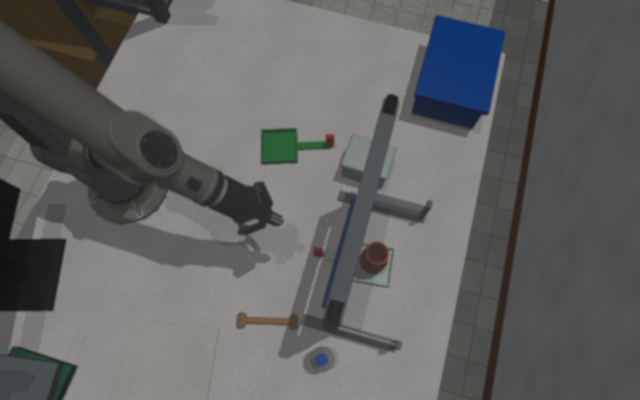

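View pics/top2.png

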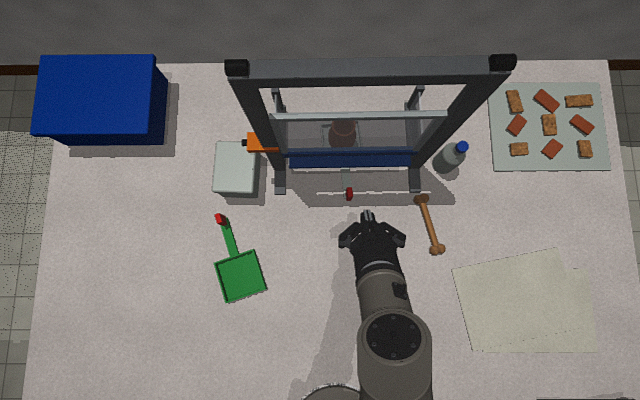

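```bash
cat >kin.py <<'E'
import numpy as np
from scipy.spatial.transform import Rotation as R
def mdh(al,a,d,t):
    ca,sa,c,s=np.cos(al),np.sin(al),np.cos(t),np.sin(t)
    return np.array([[c,-s,0,a],[s*ca,c*ca,-sa,-d*sa],[s*sa,c*sa,ca,d*ca],[0,0,0,1]])
P=[(0,0,.267),(-np.pi/2,0,0),(np.pi/2,0,.293),(np.pi/2,.0525,0),(np.pi/2,.0775,.3425),(np.pi/2,0,0),(-np.pi/2,.076,.097)]
def fk(q,tool=.172,sg=np.ones(7),P=P):
    T=np.eye(4)
    for (al,a,d),t,s in zip(P,q,sg): T=T@mdh(al,a,d,t*s)
    T=T.copy();T[:3,3]+=T[:3,2]*tool;return T
D=[([1.06492764,0.47778832,0.02232602,1.55645678,-0.01150633,1.10932341,-0.08313227],[0.26123073,-0.62174704,0.23033112]),
([0.55272198,-0.20560584,-0.50845389,2.41315111,-0.85452346,0.17925771,-0.75882518],[0.48963561,-0.0392011,0.30004132]),
([1.53,-.07,-1.4,2.36,-1.36,.17,-.17],[.5183,-.0528,.2603])]
if __name__=="__main__":
    for q,p in D:
        T=fk(q);print(T[:3,3].round(3),np.linalg.norm(T[:2,3]),np.linalg.norm(p[:2]),p,np.degrees(np.arctan2(T[1,3],T[0,3])-np.arctan2(p[1],p[0])),T[:3,2].round(3))
E
python3 kin.py
```

```text
[0.275 0.519 0.138] 0.5875611022386725 0.6743966755887032 [0.26123073, -0.62174704, 0.23033112] 129.25830462752182 [-0.014 -0.027 -1.   ]
[ 0.245 -0.054  1.142] 0.25062489232628754 0.491202358322191 [0.48963561, -0.0392011, 0.30004132] -7.884747983361833 [ 0.623 -0.178  0.762]
[0.421 0.029 1.064] 0.4215465042780375 0.5209824661157033 [0.5183, -0.0528, 0.2603] 9.713689178897212 [ 0.733 -0.118  0.67 ]
```

```bash
cat >kfit.py <<'E'
import numpy as np,itertools
from scipy.spatial.transform import Rotation as R
from scipy.optimize import least_squares
def q2m(w): return R.from_quat(np.r_[w[1:],w[0]]).as_matrix()
zc=np.array([.686,.025,-.727]);yc=np.array([.009,-1,-.026]);MC=np.c_[np.cross(yc,zc),yc,zc]
D=[([1.06492764,0.47778832,0.02232602,1.55645678,-0.01150633,1.10932341,-0.08313227],[0.26123073,-0.62174704,0.23033112],q2m(np.array([0,.980287,.197575,0]))),
([0.55272198,-0.20560584,-0.50845389,2.41315111,-0.85452346,0.17925771,-0.75882518],[0.48963561,-0.0392011,0.30004132],np.array([[.707,.018,.706],[-.001,-1,.027],[.707,-.02,-.707]])),
([1.53,-.07,-1.4,2.36,-1.36,.17,-.17],[.5183,-.0528,.2603],MC)]
ax="zyzyzyz"
def rot(a,t): return R.from_euler(a,t).as_matrix()
def fk(q,b,sg,L,e):
    T=rot('z',b);p=np.array([0,0,L[0]]);
    off={2:(L[1],L[2]),4:(L[3],L[4]),6:(L[5],L[6])}
    for i in range(7):
        T=T@rot(ax[i],sg[i]*q[i])
        if i in off: p=p+T@np.array([off[i][0],0,off[i][1]])
    return p,T@rot('z',e)
if __name__=="__main__":
    best=[]
    for s in itertools.product([1,-1],repeat=4):
        sg=[s[0],1,s[1],1,s[2],1,s[3]]
        for b0 in np.arange(-3,3,1.):
            def f(x):
                r=[]
                for q,p,M in D:
                    T=fk(q,x[0],sg,np.zeros(7),x[1])[1];r+=list((T-M).ravel())
                return r
            o=least_squares(f,[b0,0]);best.append((o.cost,sg,o.x.round(3)))
    best.sort(key=lambda t:t[0]);print(*best[:4],sep="\n")
E
python3 kfit.py
```

```text
(np.float64(4.741770022632894e-05), [-1, 1, -1, 1, -1, 1, -1], array([-0.   ,  1.573]))
(np.float64(4.741770022632923e-05), [-1, 1, -1, 1, -1, 1, -1], array([-0.   ,  1.573]))
(np.float64(4.741770022632975e-05), [-1, 1, -1, 1, -1, 1, -1], array([6.283, 1.573]))
(np.float64(4.741770022632976e-05), [-1, 1, -1, 1, -1, 1, -1], array([-0.   ,  1.573]))
```

Request:
step_arm(increments=[[0,0,0.01,0,4,0,1],[0,0,0.02,0,8,0,1],[0,0,0.03,0,12,0,1],[0,0,0.04,0,16,0,1],[0,0,0.05,0,20,0,1],[0,0,0.05,0,24,0,1],[0,0,0.05,0,28,0,1],[0,0,0.05,0,32,0,1],[0,0,0.05,0,36,0,1]])

```text
t: 4.55
eef_pos: [0.5178, -0.0435, 0.3105]
tool_rot: [-0.027, 0.993, 0.006, 0.112]
contact_force: [-1.6, -0.4, 1.7]
gripper_width: -0.0
```

```bash
python3 st.py;python3 -c "
from station import bot
o=bot.get_obs();print(repr(o['q']),repr(o['eef_pos']),o['tool_rot'],o['contact_force'])"
```

```text
4.55 q [ 1.19  0.21 -1.31  1.92  0.21  0.95 -1.75] [ 0.5178 -0.0435  0.3105] zdir [ 0.222  0.054 -0.974] ydir [ 0.018 -0.999 -0.051] F [-1.55 -0.37  1.67]
array([ 1.18735951,  0.21080025, -1.30621207,  1.91825478,  0.20928073,
        0.94608965, -1.75259551]) array([ 0.51779743, -0.04345994,  0.31050928]) [-0.02656658  0.99335827  0.00585433  0.11180019] [-1.55400672 -0.37277333  1.66829066]
```

```bash
cat >kin2.py <<'E'
from kfit import *
D.append(([1.18735951,0.21080025,-1.30621207,1.91825478,0.20928073,0.94608965,-1.75259551],[0.51779743,-0.04345994,0.31050928],None))
sg=[-1,1,-1,1,-1,1,-1]
def fkL(q,L,joints=False):
    T=np.eye(3);p=np.array([0,0,L[0]]);J=[p]
    off={2:L[1:4],4:L[4:7],6:L[7:10]}
    for i in range(7):
        T=T@rot(ax[i],sg[i]*q[i])
        if i in off: p=p+T@np.array(off[i]) if i!=6 else p+T@rot('z',-sg[6]*q[6])@np.array(off[6]);J.append(p)
    return (p,T@rot('z',np.pi/2),J) if joints else (p,T@rot('z',np.pi/2))
def f(L):
    r=[]
    for q,p,M in D: r+=list((fkL(q,L)[0]-p)*100)
    return np.r_[r,.01*(L-L0)*10]
L0=np.array([.3,0,0,.35,0,0,.35,0,0,.25])
L=least_squares(f,L0).x
if __name__=="__main__":
    print(L.round(4));
    for q,p,M in D: print((fkL(q,L)[0]-p).round(4))
E
python3 kin2.py
```

```text
[ 0.3092 -0.0661 -0.0212  0.5876  0.0143 -0.0138  0.4642 -0.0425 -0.0139
  0.4058]
[0.0077 0.0153 0.0053]
[-0.005   0.0069  0.0009]
[ 0.0015 -0.0056 -0.0015]
[ 0.0156 -0.0128 -0.0046]
```

Request:
step_arm(increments=[[0,0,0,-1,5,0,1],[0,0,0,-2,9,0,1],[0,0,0,-3,12.8,0,1],[0,0,0,-3,12.8,0,1]])

```text
t: 4.88
eef_pos: [0.5196, -0.0397, 0.3102]
tool_rot: [-0.004, 1.0, 0.008, 0.001]
contact_force: [0.5, -0.6, 0.1]
gripper_width: -0.0
```

```bash
cat >log.py <<'E'
from station import bot
import numpy as np,json
from scipy.spatial.transform import Rotation as R
o=bot.get_obs();M=R.from_quat(np.r_[o["tool_rot"][1:],o["tool_rot"][0]]).as_matrix()
open("kd.txt","a").write(json.dumps([list(o["q"]),list(o["eef_pos"]),list(o["tool_rot"])])+"\n")
print(round(o["t"],2),"q",o["q"].round(3),o["eef_pos"].round(4),"zdir",M[:,2].round(3),"ydir",M[:,1].round(3),"F",o["contact_force"].round(2))
E
python3 log.py
```

```text
4.88 q [ 0.919  0.357 -1.184  1.767  0.34   1.249 -1.905] [ 0.5196 -0.0397  0.3102] zdir [ 0.002  0.009 -1.   ] ydir [ 0.017 -1.    -0.009] F [ 0.47 -0.64  0.13]
```

Request:
step_arm(increments=[[0,0,0,0,0,0,1],[0,0,0,0,0,0,1],[0,0,0,0,0,0,1],[0,0,0,0,0,0,1],[0,0,0,0,0,0,1],[0,0,0,0,0,0,1]])

```text
t: 5.38
eef_pos: [0.517, -0.0416, 0.3109]
tool_rot: [-0.004, 1.0, 0.007, 0.002]
contact_force: [-0.7, 0.5, 0.4]
gripper_width: 0.0
```

```bash
python3 log.py
```

```text
5.38 q [ 0.93   0.35  -1.188  1.772  0.335  1.246 -1.901] [ 0.517  -0.0416  0.3109] zdir [ 0.004  0.007 -1.   ] ydir [ 0.014 -1.    -0.007] F [-0.74  0.54  0.38]
```

```bash
cat >kin3.py <<'E'
from kfit import *
import json
DD=[(q,p) for q,p,M in D]
for l in open("kd.txt"):
    q,p,_=json.loads(l);DD.append((q,p))
DD.append(([1.18735951,0.21080025,-1.30621207,1.91825478,0.20928073,0.94608965,-1.75259551],[0.51779743,-0.04345994,0.31050928]))
sg=[-1,1,-1,1,-1,1,-1]
def frames(q):
    T=np.eye(3);F=[]
    for i in range(7): T=T@rot(ax[i],sg[i]*q[i]);F.append(T)
    return F
# linear: p = [0,0,L0]+sum F_i off_i
def rows(q): return np.hstack([np.array([[0],[0],[1.]])]+frames(q))
A=np.vstack([rows(q) for q,p in DD]);y=np.hstack([p for q,p in DD])
w=np.ones(len(y));
pr=np.zeros(22);pr[0]=.31;pr[9]=.4;pr[15]=.4;pr[21]=.25  # z of F3, F5, F7
lam=.01
S=np.linalg.lstsq(np.vstack([A,lam*np.eye(22)]),np.r_[y,lam*pr],rcond=None)[0]
if __name__=="__main__":
    print(S[0].round(4));print(S[1:].reshape(7,3).round(4));print((A@S-y).reshape(-1,3).round(4))
E
python3 kin3.py
```

```text
0.2979
[[-3.400e-03 -1.510e-02 -1.210e-02]
 [ 4.200e-03 -1.510e-02  6.940e-02]
 [-2.500e-03 -1.500e-02  4.694e-01]
 [-4.200e-03 -1.500e-02  3.640e-02]
 [ 8.000e-04 -6.000e-04  4.364e-01]
 [-1.700e-03 -6.000e-04  3.760e-02]
 [ 1.000e-04 -8.000e-04  2.876e-01]]
[[ 0.      0.     -0.    ]
 [ 0.     -0.     -0.0001]
 [ 0.      0.      0.    ]
 [-0.      0.     -0.0001]
 [ 0.      0.     -0.0001]
 [-0.     -0.0001  0.0002]]
```

```bash
cat >ik.py <<'E'
from kin3 import *
lo=np.array([-2.96,-.34,-1.41,.24,-1.37,.17,-2.96]);hi=np.array([2.96,2.1,1.46,2.44,4.51,1.92,2.96])
def fkp(q): return rows(q)@S
def tooldir(q): return frames(q)[6][:,2]
def solve(p,d,q0,q3=None,roll=None):
    def f(q):
        r=np.r_[(fkp(q)-p)*10,tooldir(q)-d,0.003*(q-(lo+hi)/2)]
        if q3 is not None: r=np.r_[r,q[2]-q3]
        return r
    o=least_squares(f,np.clip(q0,lo+.01,hi-.01),bounds=(lo,hi));q=o.x
    return q,np.linalg.norm(fkp(q)-p),np.degrees(np.arccos(np.clip(tooldir(q)@d,-1,1))),np.min(np.minimum(q-lo,hi-q)[:6])
if __name__=="__main__":
    qc=np.array([0.93,0.35,-1.188,1.772,.335,1.246,-1.901]);
    print("cur elbow",(np.array([0,0,S[0]])+frames(qc)[2]@S[7:10]).round(2),"forearm",frames(qc)[4][:,2].round(2))
    seeds=[qc,np.array([.1,.5,-.1,1.6,1.5,.8,-1]),np.array([.1,.5,-.1,1.6,3,.8,-1]),np.array([-.3,.5,.6,1.6,1.5,.8,-1])]
    for th in(50,60,70,80):
        for az in(-80,-60,-45,-30,0,30,45,60):
            t,a=np.radians(th),np.radians(az);d=np.array([np.sin(t)*np.cos(a),np.sin(t)*np.sin(a),-np.cos(t)])
            best=None
            for s in seeds:
                m=9;ok=True;q=s;qs=[]
                for z in(.10,.165,.23):
                    q,e,ang,mg=solve(np.array([.66,-.03,z]),d,q); ok&=e<.003 and ang<1.5;m=min(m,mg);qs.append(q)
                if ok and (best is None or m>best[0]): best=(m,qs)
            print(th,az,"none" if best is None else (round(best[0],2),best[1][0].round(2),best[1][2].round(2)))
E
python3 ik.py
```

```text
cur elbow [ 0.1  -0.14  0.73] forearm [ 0.89  0.32 -0.31]
50 -80 (np.float64(0.51), array([-0.23,  0.75, -0.28,  1.74,  1.07,  1.3 , -0.  ]), array([-0.23,  0.58, -0.27,  1.7 ,  0.98,  1.41, -0.  ]))
50 -60 (np.float64(0.48), array([-0.23,  0.66, -0.27,  1.96,  1.33,  1.09, -0.  ]), array([-0.21,  0.46, -0.29,  1.91,  1.17,  1.15, -0.  ]))
50 -45 (np.float64(0.34), array([-0.2 ,  0.59, -0.27,  2.1 ,  1.58,  0.93, -0.  ]), array([-0.17,  0.37, -0.29,  2.05,  1.33,  0.94, -0.  ]))
50 -30 (np.float64(0.22), array([-0.11,  0.55, -0.28,  2.22,  1.92,  0.8 , -0.  ]), array([-0.11,  0.29, -0.27,  2.17,  1.56,  0.7 , -0.  ]))
50 0 (np.float64(0.1), array([ 0.39,  0.56, -0.54,  2.3 ,  2.71,  0.59, -0.  ]), array([ 0.41,  0.26, -0.54,  2.24,  2.44,  0.27, -0.  ]))
50 30 (np.float64(0.0), array([ 0.93,  0.75, -0.9 ,  2.14,  3.63,  0.17, -0.03]), array([-0.66,  0.56,  1.14,  2.18,  4.51,  1.05, -0.01]))
50 45 (np.float64(0.0), array([ 1.07,  0.89, -1.05,  2.01, -0.27,  0.17, -0.08]), array([ 1.26,  0.87, -1.41,  1.96,  0.41,  0.4 , -0.  ]))
50 60 (np.float64(0.0), array([ 1.2 ,  1.25, -1.4 ,  1.
[... 2639 characters left out ...]
0 -30 (np.float64(0.1), array([-0.42,  0.87, -0.07,  2.3 ,  2.16,  1.46, -0.  ]), array([-0.32,  0.55, -0.18,  2.34,  2.1 ,  1.34, -0.  ]))
80 0 (np.float64(0.0), array([-0.12,  0.89,  0.04,  2.44,  3.05,  1.58,  0.  ]), array([ 0.61,  0.64, -0.8 ,  2.44,  2.99,  1.23,  0.01]))
80 30 (np.float64(0.14), array([ 0.09,  0.91,  0.27,  2.26,  3.94,  1.56, -0.  ]), array([ 0.17,  0.57,  0.18,  2.3 ,  4.04,  1.29, -0.  ]))
80 45 (np.float64(0.16), array([ 0.02,  0.99,  0.49,  2.11,  4.22,  1.71, -0.  ]), array([ 0.08,  0.68,  0.43,  2.14,  4.35,  1.51, -0.  ]))
80 60 (np.float64(0.0), array([-0.05,  1.11,  0.68,  1.92,  4.38,  1.92, -0.  ]), array([-0.03,  0.83,  0.66,  1.95,  4.51,  1.8 , -0.  ]))
```

```bash
cat >sim2.py <<'E'
from sim import *
from station import bot
q=bot.get_obs()["q"]
def solvefull(p,M,q0):
    def f(x):
        c,T=pose(x);return np.r_[(c-p)*10,(T-M).ravel(),.003*(x-(lo+hi)/2)]
    o=least_squares(f,np.clip(q0,lo+.01,hi-.01),bounds=(lo,hi));return o.x,np.linalg.norm(f(o.x)[:12])
for roll in(0,90,180,-90):
    M=ori(60,-30)@rot('z',np.radians(roll))
    qt,e=solvefull(np.array([.58,-.03,.2]),M,np.array([-.2,.6,-.24,2.27,2,1,0.]))
    print(roll,qt.round(2),e.round(3))
    qq=q.copy();n=25
    for k in range(1,n+1):
        p,T=pose(q+(qt-q)*k/n);qq,e=stepik(qq,p,T)
        if k%5==0: print("   ",k,qq.round(2),round(e,3),p.round(2),T[:,2].round(2))
    if 1:
        for z,x in((.1,.66),(.23,.66)):
            p,T=pose(qq)
            for k in range(1,11): qq,e=stepik(qq,p+(np.array([x,-.03,z])-p)*k/10,T)
            print("   up",qq.round(2),round(e,3))
E
python3 sim2.py
```

```text
0 [-0.4   0.31 -0.1   2.43  1.87  0.91  2.03] 0.0
    5 [ 0.84  0.47 -1.25  1.9   0.78  1.29 -1.23] 0.0 [ 0.52 -0.09  0.25] [ 0.04 -0.3  -0.95]
    10 [ 0.76  0.57 -1.28  2.02  1.15  1.39 -0.46] 0.0 [ 0.54 -0.12  0.22] [ 0.17 -0.53 -0.83]
    15 [ 0.68  0.61 -1.26  2.14  1.45  1.44  0.42] 0.0 [ 0.56 -0.12  0.21] [ 0.37 -0.63 -0.69]
    20 [ 0.58  0.6  -1.2   2.26  1.69  1.41  1.33] 0.0 [ 0.58 -0.08  0.21] [ 0.58 -0.58 -0.56]
    25 [ 0.46  0.54 -1.11  2.38  1.89  1.31  2.25] 0.0 [ 0.58 -0.03  0.2 ] [ 0.75 -0.43 -0.5 ]
   up [ 0.35  0.84 -0.92  2.24  2.12  1.4   2.21] 0.0
   up [ 0.48  0.56 -1.06  2.21  1.89  1.22  2.42] 0.0
90 [-0.26  0.32 -0.26  2.43  1.87  0.95  0.48] 0.0
    5 [ 0.82  0.43 -1.19  1.9   0.73  1.26 -1.5 ] 0.0 [ 0.52 -0.09  0.25] [ 0.04 -0.3  -0.95]
    10 [ 0.72  0.49 -1.19  2.02  1.09  1.31 -1.04] 0.0 [ 0.53 -0.12  0.22] [ 0.17 -0.52 -0.84]
    15 [ 0.63  0.53 -1.17  2.14  1.4   1.35 -0.51] 0.0 [ 0.56 -0.12  0.21] [ 0.37 -0.62 -0.69]
    20 [ 0.54  0.54 -1.13  2.26  1.66  1.34  0.07] 0.0 [ 0.58 -0.09  0.21] [ 0.58 -0.58 -0.57]
    25 [ 0.44  0.53 -1.07  2.39  1.89 
[... 732 characters left out ...]
5 -0.97] 0.0
   up [ 0.41  0.52 -0.97  2.21  1.88  1.17 -0.76] 0.0
-90 [ 0.05  0.37 -0.61  2.4   1.86  1.06 -2.59] 0.0
    5 [ 0.76  0.36 -1.08  1.9   0.64  1.21 -2.04] 0.0 [ 0.51 -0.09  0.26] [ 0.03 -0.28 -0.96]
    10 [ 0.61  0.37 -1.    2.02  0.96  1.19 -2.19] 0.0 [ 0.52 -0.12  0.23] [ 0.15 -0.51 -0.85]
    15 [ 0.49  0.4  -0.96  2.15  1.28  1.19 -2.33] 0.0 [ 0.55 -0.12  0.22] [ 0.34 -0.61 -0.71]
    20 [ 0.4   0.43 -0.94  2.27  1.59  1.2  -2.44] 0.0 [ 0.57 -0.09  0.21] [ 0.56 -0.59 -0.58]
    25 [ 0.34  0.47 -0.95  2.39  1.88  1.21 -2.51] 0.0 [ 0.58 -0.03  0.2 ] [ 0.75 -0.43 -0.5 ]
   up [ 0.26  0.78 -0.8   2.24  2.1   1.32 -2.56] 0.0
   up [ 0.36  0.49 -0.9   2.21  1.87  1.13 -2.34] 0.0
```

```bash
cat >wp.py <<'E'
import io,contextlib
with contextlib.redirect_stdout(io.StringIO()):
    from sim2 import *
q=bot.get_obs()["q"];M=ori(60,-30)@rot('z',np.pi)
qt,e=solvefull(np.array([.60,-.03,.2]),M,np.array([-.2,.6,-.24,2.27,2,1,-1.]))
print(qt.round(2),e)
T0=None
N=5
pv,Tv=pose(q)
for k in range(1,N+1):
    p,T=pose(q+(qt-q)*k/N); print(k,(p-pv).round(3),np.degrees(R.from_matrix(T@Tv.T).as_rotvec()).round(1),p.round(3));pv,Tv=p,T
E
python3 wp.py
```

```text
[-0.1   0.36 -0.41  2.38  1.88  0.99 -1.04] 1.860965806805932e-05
1 [ 0.003 -0.048 -0.057] [-17.5   1.2  22.7] [ 0.52  -0.089  0.254]
2 [ 0.018 -0.03  -0.028] [-16.6   3.2  24.9] [ 0.537 -0.12   0.226]
3 [ 0.028 -0.001 -0.01 ] [-16.3   5.   26.1] [ 0.565 -0.121  0.216]
4 [ 0.026  0.032 -0.005] [-16.6   6.2  26.5] [ 0.591 -0.09   0.211]
5 [ 0.009  0.06  -0.011] [-17.1   6.6  26.6] [ 0.6  -0.03  0.2 ]
```

Request:
step_arm(increments=[[0,-0.01,-0.011,-3.5,0.2,4.5,1],[0,-0.02,-0.022,-7,0.4,9,1],[0,-0.03,-0.033,-10.5,0.6,13.5,1],[0.001,-0.039,-0.044,-14,0.9,18,1],[0.003,-0.048,-0.057,-17.5,1.2,22.7,1]])

```text
t: 5.8
eef_pos: [0.5207, -0.0896, 0.254]
tool_rot: [0.148, 0.967, 0.205, -0.01]
contact_force: [0.2, -0.0, -0.2]
gripper_width: -0.003
```

Request:
step_arm(increments=[[0.003,-0.006,-0.006,-3.3,0.6,5,1],[0.007,-0.012,-0.012,-6.6,1.2,10,1],[0.01,-0.018,-0.018,-9.9,1.9,15,1],[0.014,-0.024,-0.024,-13.2,2.5,20,1],[0.018,-0.03,-0.028,-16.6,3.2,24.9,1],[0.018,-0.03,-0.028,-16.6,3.2,24.9,1]])

```text
t: 6.3
eef_pos: [0.5371, -0.1189, 0.2243]
tool_rot: [0.277, 0.868, 0.409, -0.036]
contact_force: [-1.4, -0.1, -0.2]
gripper_width: -0.0
```

```bash
python3 log.py; python3 wp.py
```

```text
6.3 q [ 0.66   0.442 -1.087  2.005  1.035  1.246 -1.611] [ 0.5371 -0.1189  0.2243] zdir [ 0.165 -0.511 -0.844] ydir [ 0.731 -0.511  0.452] F [-1.42 -0.1  -0.18]
[-0.1   0.37 -0.42  2.38  1.88  1.   -1.04] 1.8642209645332258e-05
1 [ 0.019 -0.001 -0.011] [-9.8  2.4 15.7] [ 0.556 -0.12   0.214]
2 [ 0.018  0.009 -0.005] [-9.8  3.1 15.9] [ 0.575 -0.111  0.209]
3 [ 0.015  0.019 -0.002] [-10.    3.6  15.9] [ 0.59  -0.092  0.206]
4 [ 0.009  0.028 -0.002] [-10.2   4.   15.7] [ 0.599 -0.064  0.204]
5 [ 0.001  0.034 -0.004] [-10.5   4.1  15.5] [ 0.6  -0.03  0.2 ]
```

Request:
step_arm(increments=[[0.006,0,-0.004,-3.3,0.8,5.2,1],[0.012,0,-0.008,-6.5,1.6,10.4,1],[0.019,-0.001,-0.011,-9.8,2.4,15.7,1],[0.025,0.002,-0.013,-13.1,3.4,21,1],[0.031,0.005,-0.015,-16.4,4.4,26.3,1],[0.037,0.008,-0.016,-19.6,5.5,31.6,1]])

```text
t: 6.8
eef_pos: [0.5756, -0.1108, 0.21]
tool_rot: [0.399, 0.665, 0.628, -0.067]
contact_force: [-0.1, -0.0, -0.0]
gripper_width: -0.001
```

Request:
step_arm(increments=[[0.005,0.006,-0.001,-3.3,1.2,5.3,1],[0.01,0.012,-0.001,-6.6,2.4,10.6,1],[0.015,0.019,-0.002,-10,3.6,15.9,1],[0.018,0.028,-0.003,-13.4,4.9,21.1,1],[0.021,0.038,-0.003,-16.8,6.2,26.3,1],[0.024,0.047,-0.004,-20.2,7.6,31.6,1],[0.024,0.047,-0.004,-20.2,7.6,31.6,1]])

```text
t: 7.38
eef_pos: [0.5988, -0.0636, 0.2054]
tool_rot: [0.468, 0.384, 0.788, -0.108]
contact_force: [-0.5, 0.5, -0.1]
gripper_width: -0.001
```

```bash
python3 log.py; cat >to.py <<'E'
import sys,io,contextlib
with contextlib.redirect_stdout(io.StringIO()):
    from sim import *
from station import bot
o=bot.get_obs();T=R.from_quat(np.r_[o["tool_rot"][1:],o["tool_rot"][0]]).as_matrix()
th,az,roll,x,y,z=map(float,sys.argv[1:7]);M=ori(th,az)@rot('z',np.radians(roll))
print("d",(np.array([x,y,z])-o["eef_pos"]).round(4),"rv",np.degrees(R.from_matrix(M@T.T).as_rotvec()).round(1))
q=o["q"].copy();c,T=pose(q);rv=R.from_matrix(M@T.T).as_rotvec()
for k in range(1,11): q,e=stepik(q,c+(np.array([x,y,z])-c)*k/10,R.from_rotvec(rv*k/10).as_matrix()@T)
print("pred q",q.round(2),round(e,4))
E
python3 to.py 60 -30 180 .6 -.03 .2
```

```text
7.38 q [ 0.414  0.52  -1.001  2.279  1.753  1.268 -1.083] [ 0.5988 -0.0636  0.2054] zdir [ 0.656 -0.53  -0.538] ydir [0.706 0.682 0.19 ] F [-0.53  0.48 -0.1 ]
d [ 0.0012  0.0336 -0.0054] rv [-10.6   4.2  15.6]
pred q [ 0.37  0.52 -0.98  2.35  1.9   1.25 -0.91] 0.0
```

Request:
step_arm(increments=[[0,0.012,-0.01,-3.5,1.4,5.2,1],[0.001,0.024,-0.02,-7,2.8,10.4,1],[0.001,0.034,-0.04,-10.6,4.2,15.6,1],[0.001,0.045,-0.06,-10.6,4.2,15.6,1],[0.001,0.055,-0.08,-10.6,4.2,15.6,1],[0.001,0.063,-0.1,-10.6,4.2,15.6,1],[0.001,0.063,-0.117,-10.6,4.2,15.6,1],[0.001,0.063,-0.117,-10.6,4.2,15.6,1]])

```text
t: 8.05
eef_pos: [0.5999, -0.0018, 0.0857]
tool_rot: [0.481, 0.228, 0.836, -0.13]
contact_force: [-0.2, -0.1, 0.1]
gripper_width: -0.001
```

```bash
python3 log.py; python3 to.py 60 -30 180 .655 0 .087;python3 - <<'E'
from station import bot
import cv2,numpy as np
m=np.mean([bot.read_camera("top")["color"].astype(float) for _ in range(3)],0);np.save("top3.npy",m)
c=m[100:240,260:440,::-1].astype(np.uint8);cv2.imwrite("pics/top3.png",cv2.convertScaleAbs(cv2.resize(c,None,fx=4,fy=4,interpolation=cv2.INTER_CUBIC),alpha=1.4,beta=20))
E
```

```text
8.05 q [ 0.192  0.829 -0.86   2.341  2.045  1.477 -1.107] [ 0.5999 -0.0018  0.0857] zdir [ 0.746 -0.437 -0.503] ydir [0.507 0.862 0.003] F [-0.18 -0.1   0.08]
d [0.0551 0.0018 0.0013] rv [-0.2 -0.1  0.5]
pred q [ 0.21  0.84 -0.83  2.23  2.08  1.41 -1.01] 0.0
```

View pics/top3.png

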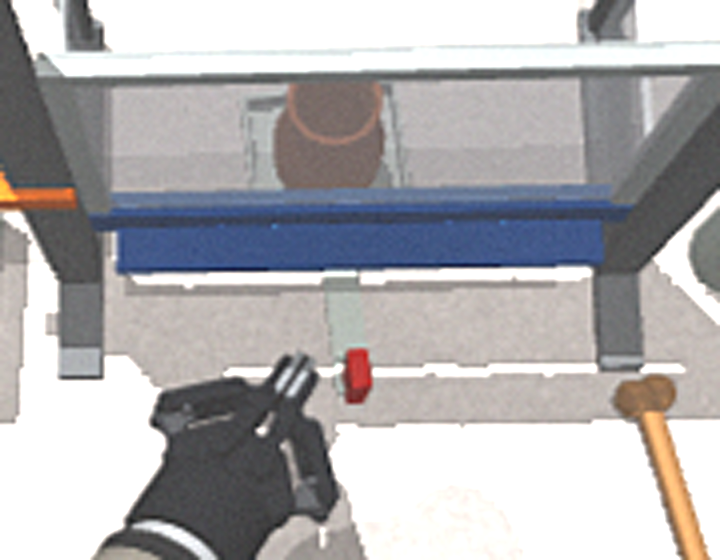

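```bash
python3 - <<'E'
from h import *
for c in((165,385),(245,378),(290,350),(118,271)):
    uv=(260+(c[0]+.5)/4-.5,100+(c[1]+.5)/4-.5)
    print(c,[atz("top",uv,z).round(3).tolist() for z in(.1,.13,.15)])
print(proj("top",[[.5999,-.0018,.0857]]))
E
for az in -10 -15 -20; do python3 to.py 60 $az 180 .655 0 .087;python3 to.py 60 $az 180 .655 0 .21; done
```

```text
(165, 385) [[0.583, 0.087, 0.1], [0.577, 0.085, 0.13], [0.574, 0.083, 0.15]]
(245, 378) [[0.587, 0.037, 0.1], [0.581, 0.037, 0.13], [0.578, 0.036, 0.15]]
(290, 350) [[0.605, 0.009, 0.1], [0.599, 0.009, 0.13], [0.594, 0.01, 0.15]]
(118, 271) [[0.656, 0.117, 0.1], [0.648, 0.114, 0.13], [0.643, 0.112, 0.15]]
[[336.22104933 190.16719628]]
d [ 0.0542  0.0017 -0.0026] rv [-0.2  0.1 20.3]
pred q [ 0.38  0.79 -0.79  2.35  2.5   1.17 -0.97] 0.0
d [0.0542 0.0017 0.1204] rv [-0.2  0.1 20.3]
pred q [ 0.52  0.49 -0.94  2.33  2.27  0.9  -0.82] 0.0
d [ 0.0542  0.0017 -0.0026] rv [-0.2  0.2 15.3]
pred q [ 0.33  0.8  -0.8   2.33  2.39  1.23 -0.98] 0.0
d [0.0542 0.0017 0.1204] rv [-0.2  0.2 15.3]
pred q [ 0.46  0.5  -0.95  2.31  2.15  0.99 -0.81] 0.0
d [ 0.0542  0.0017 -0.0026] rv [-0.2  0.2 10.3]
pred q [ 0.29  0.81 -0.81  2.3   2.28  1.3  -0.99] 0.0
d [0.0542 0.0017 0.1204] rv [-0.2  0.2 10.3]
pred q [ 0.41  0.52 -0.96  2.28  2.05  1.08 -0.8 ] 0.0
```

Request:
step_arm(increments=[[0,0.005,0,0,0,5,1],[0,0.01,0,0,0,10,1],[0.01,0.01,0,0,0,15,1],[0.02,0.01,0,0,0,15,1],[0.03,0.01,0,0,0,15,1],[0.04,0.01,0,0,0,15,1],[0.048,0.01,0,0,0,15,1],[0.053,0.01,0,0,0,15,1],[0.055,0.01,0,0,0,15,1],[0.055,0.01,0,0,0,15,1]])

```text
t: 9.03
eef_pos: [0.6559, 0.0097, 0.0888]
tool_rot: [0.496, 0.115, 0.858, -0.065]
contact_force: [0.2, -0.3, 0.4]
gripper_width: 0.003
```

```bash
python3 log.py; cat >snap.py <<'E'
import sys,cv2,numpy as np
from station import bot
n=sys.argv[1];k=int(sys.argv[2])
m=np.mean([bot.read_camera("top")["color"].astype(float) for _ in range(k)],0);np.save(n+".npy",m)
c=m[100:240,240:440,::-1].astype(np.uint8);cv2.imwrite(f"pics/{n}.png",cv2.convertScaleAbs(cv2.resize(c,None,fx=4,fy=4,interpolation=cv2.INTER_CUBIC),alpha=1.4,beta=20))
E
python3 snap.py top4 2
```

```text
9.03 q [ 0.317  0.803 -0.813  2.325  2.365  1.249 -0.973] [0.6559 0.0097 0.0888] zdir [ 0.837 -0.225 -0.499] ydir [0.261 0.965 0.003] F [ 0.18 -0.26  0.38]
```

View pics/top4.png

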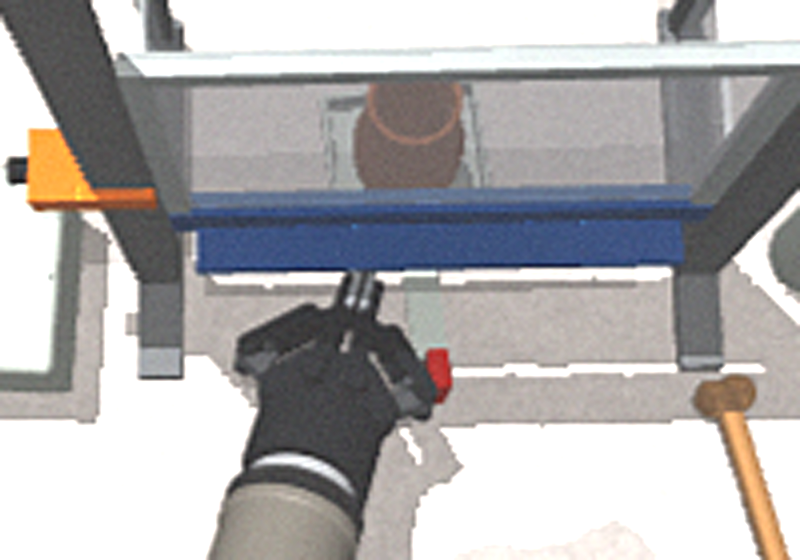

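Request:
step_arm(increments=[[0,0,0.001,0,0,0,1],[0,0,0.002,0,0,0,1],[0,0,0.003,0,0,0,1],[0,0,0.004,0,0,0,1],[0,0,0.005,0,0,0,1],[0,0,0.006,0,0,0,1]])

```text
t: 9.63
eef_pos: [0.6553, 0.0091, 0.0949]
tool_rot: [0.496, 0.115, 0.858, -0.065]
contact_force: [-0.3, -0.4, -0.6]
gripper_width: -0.0
```

Request:
step_arm(increments=[[0,0,0.001,0,0,0,1],[0,0,0.002,0,0,0,1],[0,0,0.003,0,0,0,1],[0,0,0.004,0,0,0,1],[0,0,0.005,0,0,0,1],[0,0,0.006,0,0,0,1]])

```text
t: 10.13
eef_pos: [0.6547, 0.0089, 0.0999]
tool_rot: [0.495, 0.115, 0.859, -0.065]
contact_force: [0.5, 0.5, -3.9]
gripper_width: 0.002
```

Request:
step_arm(increments=[[0,0,0.001,0,0,0,1],[0,0,0.002,0,0,0,1],[0,0,0.003,0,0,0,1],[0,0,0.004,0,0,0,1],[0,0,0.005,0,0,0,1],[0,0,0.006,0,0,0,1],[0,0,0.007,0,0,0,1],[0,0,0.008,0,0,0,1],[0,0,0.009,0,0,0,1],[0,0,0.01,0,0,0,1]])

```text
t: 10.97
eef_pos: [0.655, 0.0089, 0.1106]
tool_rot: [0.496, 0.115, 0.858, -0.065]
contact_force: [-3.1, -0.5, -4.7]
gripper_width: -0.0
```

```bash
python3 log.py
```

```text
10.97 q [ 0.333  0.747 -0.834  2.329  2.326  1.207 -0.952] [0.655  0.0089 0.1106] zdir [ 0.836 -0.225 -0.5  ] ydir [0.261 0.965 0.002] F [-3.05 -0.45 -4.68]
```

Request:
step_arm(increments=[[0,0,0.0012,0,0,0,1],[0,0,0.0024,0,0,0,1],[0,0,0.0036,0,0,0,1],[0,0,0.0048,0,0,0,1],[0,0,0.006,0,0,0,1],[0,0,0.0072,0,0,0,1],[0,0,0.0084,0,0,0,1],[0,0,0.0096,0,0,0,1],[0,0,0.0108,0,0,0,1],[0,0,0.012,0,0,0,1]])

```text
t: 11.8
eef_pos: [0.6552, 0.009, 0.1227]
tool_rot: [0.496, 0.115, 0.858, -0.065]
contact_force: [-4.4, -0.7, -5.4]
gripper_width: 0.004
```

Request:
step_arm(increments=[[0,0,0.0012,0,0,0,1],[0,0,0.0024,0,0,0,1],[0,0,0.0036,0,0,0,1],[0,0,0.0048,0,0,0,1],[0,0,0.006,0,0,0,1],[0,0,0.0072,0,0,0,1],[0,0,0.0084,0,0,0,1],[0,0,0.0096,0,0,0,1],[0,0,0.0108,0,0,0,1],[0,0,0.012,0,0,0,1]])

```text
t: 12.63
eef_pos: [0.6552, 0.009, 0.1348]
tool_rot: [0.496, 0.115, 0.858, -0.065]
contact_force: [-5.1, -1.7, -5.9]
gripper_width: 0.002
```

```bash
python3 log.py;python3 snap.py top5 2
```

```text
12.63 q [ 0.351  0.685 -0.857  2.328  2.282  1.159 -0.925] [0.6552 0.009  0.1348] zdir [ 0.837 -0.225 -0.499] ydir [0.261 0.965 0.002] F [-5.1  -1.67 -5.86]
```

View pics/top5.png

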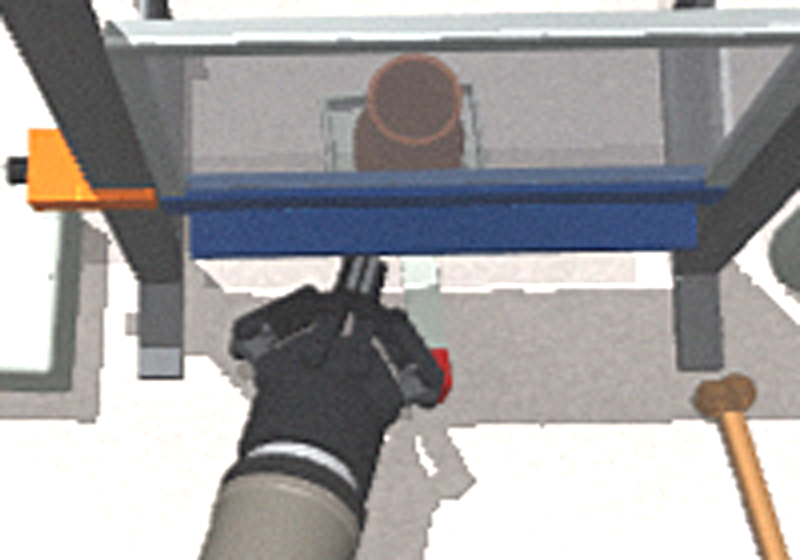

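Request:
step_arm(increments=[[0,0,0.0012,0,0,0,1],[0,0,0.0024,0,0,0,1],[0,0,0.0036,0,0,0,1],[0,0,0.0048,0,0,0,1],[0,0,0.006,0,0,0,1],[0,0,0.0072,0,0,0,1],[0,0,0.0084,0,0,0,1],[0,0,0.0096,0,0,0,1],[0,0,0.0108,0,0,0,1],[0,0,0.012,0,0,0,1]])

```text
t: 13.57
eef_pos: [0.6552, 0.009, 0.1468]
tool_rot: [0.496, 0.115, 0.858, -0.065]
contact_force: [-3.7, -1.1, -4.9]
gripper_width: -0.0
```

Request:
step_arm(increments=[[0,0,0.0012,0,0,0,1],[0,0,0.0024,0,0,0,1],[0,0,0.0036,0,0,0,1],[0,0,0.0048,0,0,0,1],[0,0,0.006,0,0,0,1],[0,0,0.0072,0,0,0,1],[0,0,0.0084,0,0,0,1],[0,0,0.0096,0,0,0,1],[0,0,0.0108,0,0,0,1],[0,0,0.012,0,0,0,1]])

```text
t: 14.4
eef_pos: [0.6552, 0.009, 0.1589]
tool_rot: [0.496, 0.115, 0.858, -0.065]
contact_force: [-4.5, -0.8, -5.3]
gripper_width: -0.003
```

Request:
step_arm(increments=[[0,0,0.0012,0,0,0,1],[0,0,0.0024,0,0,0,1],[0,0,0.0036,0,0,0,1],[0,0,0.0048,0,0,0,1],[0,0,0.006,0,0,0,1],[0,0,0.0072,0,0,0,1],[0,0,0.0084,0,0,0,1],[0,0,0.0096,0,0,0,1],[0,0,0.0108,0,0,0,1],[0,0,0.012,0,0,0,1]])

```text
t: 15.23
eef_pos: [0.6552, 0.009, 0.1708]
tool_rot: [0.496, 0.115, 0.858, -0.065]
contact_force: [-5.1, -1.6, -5.5]
gripper_width: -0.004
```

```bash
python3 log.py;python3 snap.py top6 6; python3 log.py; python3 - <<'E'
import numpy as np
np.set_printoptions(linewidth=200,precision=0,suppress=True)
for n in("top5","top6"):
    m=np.load(n+".npy");print(n)
    r0=155 if n=="top5" else 148
    for c in(300,320,350,360,380,400): print(c,"R",m[r0:r0+16,c-1:c+2,0].mean(1))
    print(m[r0+1,280:294,0],m[r0+1,408:422,0])
m=np.load("top6.npy")
for c in(250,268,272,276): print(c,"R",m[144:156,c-1:c+2,0].mean(1))
E
```

```text
15.23 q [ 0.379  0.592 -0.888  2.321  2.213  1.081 -0.881] [0.6552 0.009  0.1708] zdir [ 0.837 -0.225 -0.499] ydir [0.261 0.965 0.002] F [-5.06 -1.63 -5.47]
15.53 q [ 0.379  0.592 -0.888  2.321  2.214  1.082 -0.881] [0.6554 0.0091 0.1712] zdir [ 0.837 -0.226 -0.498] ydir [0.261 0.965 0.002] F [-6.16 -1.31 -4.03]
top5
300 R [ 26.  25.  26.  27.  26.  29.  28.  26.  12.  68. 160. 163. 163. 163. 163. 162.]
320 R [ 26.  25.  24.  27.  22.  28.  28.  26.   6. 117. 166. 161. 158. 160. 160. 162.]
350 R [ 26.  27.  26.  25.  26.  26.  23.  14.  31. 161. 166. 160. 141. 137. 144. 148.]
360 R [ 28.  28.  23.  26.  26.  24.  27.  14.  66. 167. 168. 158. 154. 161. 162. 164.]
380 R [ 28.  27.  26.  28.  28.  28.  25.   6. 132. 166. 156. 158. 158. 162. 158. 158.]
400 R [ 28.  29.  28.  28.  26.  30.  21.  29. 194. 186. 184. 184. 185. 186. 188. 188.]
[42. 40. 44. 43. 49. 49. 96. 57. 32. 28. 30. 28. 29. 31.] [26. 26. 31. 27. 30. 23. 43. 39. 32. 38. 36. 40. 42. 42.]
top6
300 R [ 25.  26.  27.  27.  27.  26.  26.  26.  26.  27.  23.   8. 108. 162. 160. 155.]
320 R [ 24.  24.  25.  24.  25.  26.  25.  26.  25.  25.  21.   1. 166. 163. 158. 159.]
350 R [ 23.  26.  24.  25.  23.  24.  24.  25.  25.  24.  18.  28.  70.  83.  80. 154.]
360 R [ 25.  25.  26.  25.  26.  26.  26.  25.  24.  24.  15.  58.  78. 161. 156. 156.]
380 R [ 25.  24.  26.  25.  25.  25.  25.  25.  27.  21.   1. 162. 163. 160. 155. 159.]
400 R [ 26.  27.  26.  27.  27.  27.  29.  27.  26.  14.  60. 189. 189. 180. 181. 181.]
[36. 47. 45. 48. 47. 45. 33. 30. 26. 26. 27. 25. 28. 26.] [26. 26. 26. 28. 26. 27. 28. 24. 25. 27. 40. 42. 37. 36.]
250 R [196. 195. 195. 195. 198. 210. 117.  67.  91. 166. 166. 179.]
268 R [ 40.  39.  31.  98. 130. 132.  81.  79.  49.  38.  35.  40.]
272 R [ 39.  38.  31.  98. 130. 120.  80.  78.  50.  38.  37.  41.]
276 R [ 37.  36.  27. 118. 134. 122.  80.  78.  48.  38.  38.  39.]
```

View pics/top6.png

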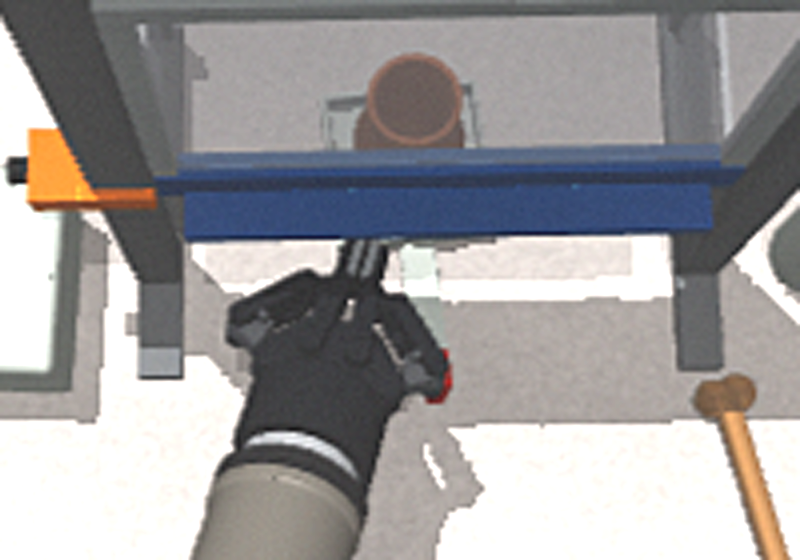

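```bash
python3 - <<'E'
from h import *
from scipy.optimize import brentq
from rel import rel
for h0 in(.11,.115,.12,.125,.13):
    s=rel(h0);p=s.x
    def rowat(h):
        a,b=proj("top",scr(p,[[-.036,.15,h],[-.036,-.15,h]]));return a[1]+(b[1]-a[1])*(350-a[0])/(b[0]-a[0])
    hs=[brentq(lambda h:rowat(h)-r,.05,.35) for r in(167.05,163.28,159.02)]
    print(h0,np.round(hs,4),np.diff(hs).round(4),"zm",p[3].round(4),"remaining",(p[3]-hs[-1]).round(4))
E
```

```text
0.11 [0.11   0.1453 0.1821] [0.0353 0.0368] zm 0.2182 remaining 0.0361
0.115 [0.115  0.1501 0.1867] [0.0351 0.0366] zm 0.2224 remaining 0.0357
0.12 [0.12   0.1549 0.1913] [0.0349 0.0364] zm 0.2265 remaining 0.0352
0.125 [0.125  0.1597 0.1959] [0.0347 0.0362] zm 0.2307 remaining 0.0348
0.13 [0.13   0.1645 0.2005] [0.0345 0.036 ] zm 0.2348 remaining 0.0343
```

Request:
step_arm(increments=[[0,0,0.0012,0,0,0,1],[0,0,0.0024,0,0,0,1],[0,0,0.0036,0,0,0,1],[0,0,0.0048,0,0,0,1],[0,0,0.006,0,0,0,1],[0,0,0.0072,0,0,0,1],[0,0,0.0084,0,0,0,1],[0,0,0.0096,0,0,0,1],[0,0,0.0108,0,0,0,1],[0,0,0.012,0,0,0,1]])

```text
t: 16.37
eef_pos: [0.6552, 0.009, 0.1828]
tool_rot: [0.496, 0.115, 0.858, -0.065]
contact_force: [-4.0, -1.7, -5.7]
gripper_width: 0.001
```

Request:
step_arm(increments=[[0,0,0.0012,0,0,0,1],[0,0,0.0024,0,0,0,1],[0,0,0.0036,0,0,0,1],[0,0,0.0048,0,0,0,1],[0,0,0.006,0,0,0,1],[0,0,0.0072,0,0,0,1],[0,0,0.0084,0,0,0,1],[0,0,0.0096,0,0,0,1],[0,0,0.0108,0,0,0,1],[0,0,0.012,0,0,0,1]])

```text
t: 17.2
eef_pos: [0.6552, 0.0091, 0.1948]
tool_rot: [0.496, 0.115, 0.858, -0.065]
contact_force: [-4.7, -1.2, -5.2]
gripper_width: -0.0
```

Request:
step_arm(increments=[[0,0,0.001,0,0,0,1],[0,0,0.002,0,0,0,1],[0,0,0.003,0,0,0,1],[0,0,0.004,0,0,0,1],[0,0,0.005,0,0,0,1],[0,0,0.006,0,0,0,1]])

```text
t: 17.7
eef_pos: [0.6552, 0.0091, 0.2009]
tool_rot: [0.496, 0.114, 0.858, -0.065]
contact_force: [-5.7, -1.9, -4.8]
gripper_width: -0.001
```

```bash
cat >lip.py <<'E'
import numpy as np,sys
np.set_printoptions(linewidth=200,precision=0,suppress=True)
m=np.load(sys.argv[1]+".npy");r0=int(sys.argv[2])
for c in(290,300,310,320,360,380,390,400,410): print(c,r0,"R",m[r0:r0+16,c-1:c+2,0].mean(1))
for c in(250,268,272,276): print(c,"R",m[144:156,c-1:c+2,0].mean(1))
E
python3 log.py;python3 snap.py top7 8; python3 log.py; python3 lip.py top7 148
```

```text
17.7 q [ 0.404  0.515 -0.91   2.31   2.153  1.013 -0.838] [0.6552 0.0091 0.2009] zdir [ 0.837 -0.225 -0.499] ydir [0.261 0.965 0.002] F [-5.68 -1.87 -4.82]
18.1 q [ 0.404  0.514 -0.91   2.31   2.153  1.013 -0.838] [0.6554 0.0091 0.2013] zdir [ 0.837 -0.226 -0.498] ydir [0.261 0.965 0.002] F [-6.17 -1.59 -3.25]
290 148 R [ 27.  27.  27.  27.  25.  28.  26.  20.  29. 166. 168. 158. 166. 168. 171. 175.]
300 148 R [ 25.  25.  25.  26.  26.  25.  26.  12.  67. 162. 162. 160. 156. 157. 154. 154.]
310 148 R [ 25.  24.  24.  25.  24.  25.  22.   6. 102. 165. 164. 160. 155. 156. 157. 154.]
320 148 R [ 24.  23.  24.  25.  23.  24.  22.   5. 115. 164. 160. 154. 156. 158. 159. 165.]
360 148 R [ 25.  23.  24.  24.  25.  23.  14.  44. 161. 119.  55.  66.  77. 161. 156. 154.]
380 148 R [ 25.  26.  25.  26.  26.  23.   5. 136. 163. 159. 156. 155. 156. 158. 156. 159.]
390 148 R [ 26.  25.  26.  28.  26.  23.   3. 160. 159. 155. 158. 159. 155. 161. 160. 157.]
400 148 R [ 27.  25.  28.  26.  25.  18.  27. 162. 160. 153. 182. 184. 182. 178. 180. 180.]
410 148 R [26. 27. 26. 27. 28. 23. 38. 64. 56. 42. 39. 38. 39. 38. 39. 40.]
250 R [194. 194. 194. 194. 198. 209. 116.  66.  90. 165. 167. 178.]
268 R [ 39.  38.  29.  97. 130. 131.  80.  78.  50.  37.  33.  40.]
272 R [ 38.  37.  29.  98. 130. 120.  78.  79.  48.  37.  38.  40.]
276 R [ 38.  37.  26. 118. 133. 121.  79.  78.  49.  36.  38.  40.]
```

View pics/top7.png

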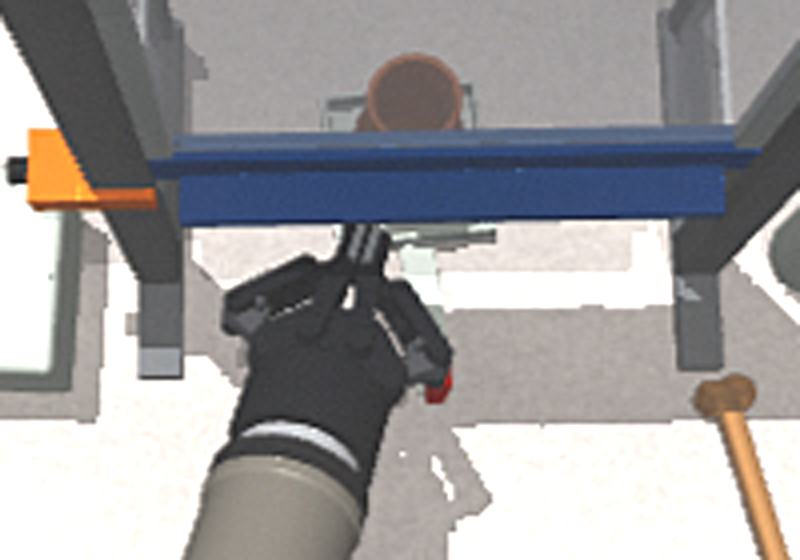

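```bash
cat >rem.py <<'E'
import sys
from h import *
from scipy.optimize import brentq
from rel import rel
r=float(sys.argv[1])
for h0 in(.11,.115,.12,.125):
    s=rel(h0);p=s.x
    def rowat(h):
        a,b=proj("top",scr(p,[[-.036,.15,h],[-.036,-.15,h]]));return a[1]+(b[1]-a[1])*(350-a[0])/(b[0]-a[0])
    h=brentq(lambda h:rowat(h)-r,.05,.35)
    print(h0,round(h,4),"zm",p[3].round(4),"remaining mm",((p[3]-h)*1e3).round(2))
    # column check of lip ends
    print("  ends",proj("top",scr(p,[[-.036,.15,h],[-.036,-.15,h]])).round(1).tolist(),"target row350",round(rowat(p[3]),2))
E
python3 rem.py 155.24
```

```text
0.11 0.2124 zm 0.2182 remaining mm 5.8
  ends [[285.7, 156.4], [421.1, 154.0]] target row350 154.49
0.115 0.2169 zm 0.2224 remaining mm 5.52
  ends [[285.3, 156.4], [421.5, 153.9]] target row350 154.52
0.12 0.2213 zm 0.2265 remaining mm 5.25
  ends [[285.0, 156.4], [421.9, 153.9]] target row350 154.55
0.125 0.2257 zm 0.2307 remaining mm 4.97
  ends [[284.6, 156.4], [422.3, 153.9]] target row350 154.58
```

Request:
step_arm(increments=[[0,0,0.0006,0,0,0,1],[0,0,0.0012,0,0,0,1],[0,0,0.0018,0,0,0,1],[0,0,0.0024,0,0,0,1],[0,0,0.003,0,0,0,1],[0,0,0.0036,0,0,0,1],[0,0,0.0042,0,0,0,1],[0,0,0.0048,0,0,0,1],[0,0,0.005,0,0,0,1]])

```text
t: 18.85
eef_pos: [0.6553, 0.0091, 0.2062]
tool_rot: [0.497, 0.114, 0.858, -0.065]
contact_force: [-4.7, -0.4, -4.9]
gripper_width: 0.0
```

```bash
python3 snap.py top8 6; python3 log.py; python3 lip.py top8 146
```

```text
19.15 q [ 0.409  0.501 -0.913  2.308  2.143  1.002 -0.831] [0.6553 0.009  0.2063] zdir [ 0.837 -0.226 -0.498] ydir [0.261 0.965 0.002] F [-6.79 -1.87 -2.63]
290 146 R [ 25.  26.  25.  27.  28.  27.  27.  27.  23.   4. 170. 165. 160. 168. 166. 167.]
300 146 R [ 25.  25.  25.  25.  25.  25.  28.  25.  20.  15. 167. 164. 158. 158. 156. 157.]
310 146 R [ 23.  25.  26.  24.  25.  24.  25.  25.  17.  25. 164. 166. 161. 160. 155. 154.]
320 146 R [ 23.  23.  26.  23.  25.  24.  24.  21.  10.  65. 164. 162. 157. 153. 157. 158.]
360 146 R [ 24.  23.  24.  24.  24.  25.  24.  19.  25. 107. 161. 116.  55.  67.  77. 161.]
380 146 R [ 25.  24.  26.  24.  27.  26.  23.  14.  65. 160. 162. 160. 156. 152. 156. 158.]
390 146 R [ 26.  27.  25.  28.  25.  27.  24.   6. 110. 159. 156. 156. 158. 159. 157. 163.]
400 146 R [ 26.  27.  26.  27.  27.  27.  24.   2. 157. 162. 155. 152. 182. 184. 182. 179.]
410 146 R [27. 26. 26. 26. 27. 27. 25. 16. 73. 69. 54. 42. 39. 38. 39. 40.]
250 R [195. 194. 195. 194. 198. 208. 117.  65.  90. 164. 166. 177.]
268 R [ 41.  38.  30.  97. 130. 130.  81.  79.  50.  37.  34.  40.]
272 R [ 39.  37.  28.  97. 131. 120.  79.  78.  50.  38.  38.  40.]
276 R [ 38.  35.  28. 117. 133. 121.  79.  78.  49.  38.  37.  40.]
```

Request:
step_arm(increments=[[0,0,-0.001,0,0,0,1],[0,0,-0.002,0,0,0,1],[0,0,-0.004,0,0,0,1],[0,0,-0.008,0,0,0,1],[0,0,-0.014,0,0,0,1],[0,0,-0.02,0,0,0,1],[-0.01,0,-0.02,0,0,0,1],[-0.03,0,-0.02,0,0,0,1],[-0.05,0,-0.02,0,0,0,1],[-0.06,0,-0.02,0,0,0,1]])

```text
t: 19.98
eef_pos: [0.595, 0.0099, 0.1869]
tool_rot: [0.497, 0.114, 0.858, -0.065]
contact_force: [-1.5, -0.8, -0.9]
gripper_width: 0.001
```

```bash
python3 snap.py top9 8; python3 log.py; python3 lip.py top9 146; python3 - <<'E'
from h import *
m=np.load("top9.npy");c=m[100:240,240:440,::-1]
from station import bot
b=bot.read_camera("side")["color"][180:330,220:420,::-1]
cv2.imwrite("pics/side9.png",cv2.convertScaleAbs(cv2.resize(b,None,fx=4,fy=4,interpolation=cv2.INTER_CUBIC),alpha=1.4,beta=20))
E
```

```text
20.38 q [ 0.463  0.542 -1.036  2.435  2.153  1.144 -0.897] [0.5953 0.0089 0.1855] zdir [ 0.836 -0.226 -0.5  ] ydir [0.261 0.965 0.001] F [ 0.11  0.35 -0.03]
290 146 R [ 27.  26.  28.  28.  28.  29.  30.  27.  26.   4. 166. 164. 158. 165. 165. 165.]
300 146 R [ 27.  26.  28.  26.  27.  27.  26.  24.  21.  18. 164. 162. 156. 156. 154. 154.]
310 146 R [ 26.  26.  26.  26.  26.  27.  27.  25.  18.  27. 161. 164. 159. 157. 153. 152.]
320 146 R [ 24.  25.  26.  25.  26.  26.  26.  25.  12.  67. 162. 161. 155. 152. 155. 155.]
360 146 R [ 26.  25.  25.  25.  24.  25.  25.  21.  27. 108. 157. 115.  54.  66.  76. 158.]
380 146 R [ 25.  25.  26.  24.  26.  25.  26.  15.  63. 156. 160. 156. 153. 153. 154. 156.]
390 146 R [ 25.  27.  26.  26.  27.  26.  24.   9. 109. 155. 154. 153. 155. 155. 154. 158.]
400 146 R [ 27.  27.  26.  26.  28.  26.  23.   3. 160. 161. 151. 150. 179. 181. 179. 176.]
410 146 R [26. 26. 26. 26. 27. 26. 25. 17. 72. 67. 54. 42. 39. 38. 37. 38.]
250 R [192. 191. 192. 192. 194. 206. 114.  65.  89. 163. 163. 174.]
268 R [ 39.  37.  29.  96. 127. 130.  78.  77.  49.  37.  34.  40.]
272 R [ 38.  38.  28.  97. 128. 118.  78.  77.  49.  37.  38.  40.]
276 R [ 38.  36.  26. 116. 132. 119.  78.  79.  49.  37.  38.  39.]
```

View pics/top9.png

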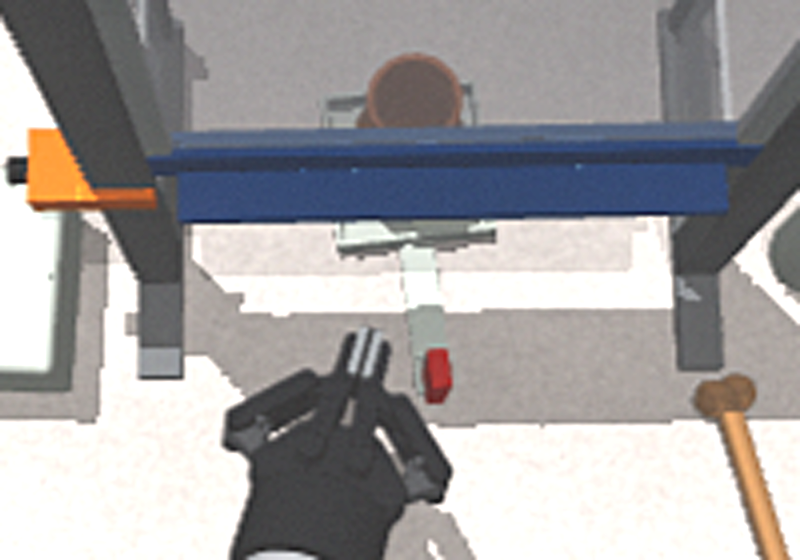

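View pics/side9.png

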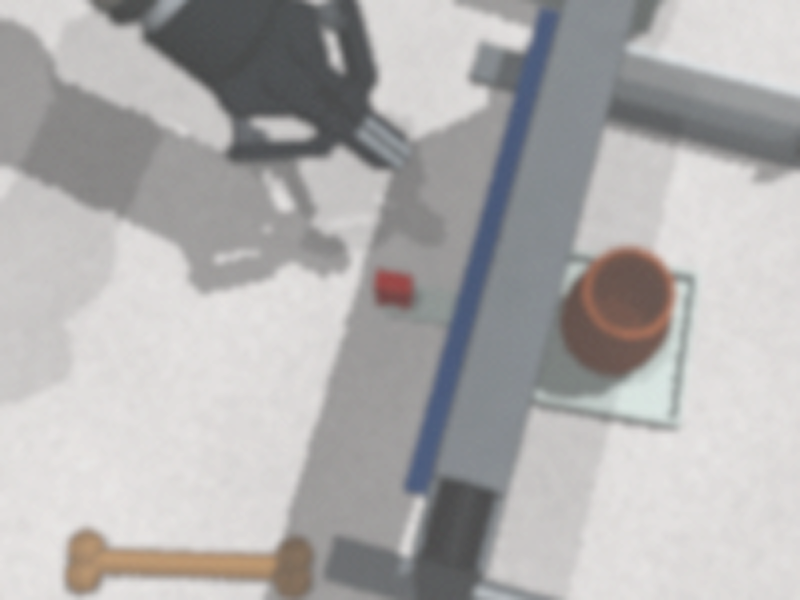

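```bash
python3 - <<'E'
from h import *
print(proj("top",[[.5953,.0089,.1855]]),"seen",240+370.5/4-.5,100+332/4-.5)
print(proj("side",[[.5953,.0089,.1855]]),"seen",220+398/4-.5,180+155/4-.5)
# grip corners from model
for x in(.596,.600,.604):
    g=np.array([[x+sx*.013,-.0355+sy*.007,.062] for sx in(-1,1) for sy in(-1,1)]+[[x-.013,-.0355,.008]])
    print(x,"top",((proj("top",g)+.5-[240,100])*4).round(0).tolist(),"side",((proj("side",g)+.5-[220,180])*4).round(0).tolist())
from station import bot
for c in("top","side"):
    bot.read_camera(c)
    for n in("tray_grip","tray","pot_mid","pot"):
        print(c,n,[(round(d["conf"],2),round(d["location"][0]*640,1),round(d["location"][1]*400,1)) for d in bot.place_of(n,c)][:3])
E
python3 to.py 25 0 180 .56 -.036 .2
python3 to.py 25 0 0 .56 -.036 .2
python3 to.py 0 -90 0 .56 -.036 .2
```

```text
[[332.91789278 183.50449771]] seen 332.125 182.5
[[320.07614244 219.53575796]] seen 319.0 218.25
0.596 top [[449.0, 395.0], [427.0, 395.0], [449.0, 356.0], [427.0, 356.0], [433.0, 409.0]] side [[365.0, 277.0], [371.0, 258.0], [402.0, 288.0], [408.0, 268.0], [370.0, 285.0]]
0.6 top [[449.0, 389.0], [427.0, 389.0], [448.0, 350.0], [427.0, 350.0], [433.0, 404.0]] side [[371.0, 279.0], [377.0, 259.0], [407.0, 290.0], [413.0, 270.0], [376.0, 286.0]]
0.604 top [[449.0, 383.0], [427.0, 383.0], [448.0, 344.0], [427.0, 344.0], [433.0, 398.0]] side [[376.0, 280.0], [382.0, 261.0], [413.0, 291.0], [419.0, 272.0], [381.0, 288.0]]
top tray_grip [(0.63, 349.1, 193.8), (0.56, 215.3, 219.0)]
top tray [(0.62, 241.6, 272.5), (0.55, 341.6, 143.8)]
top pot_mid []
top pot [(0.72, 443.9, 163.1)]
side tray_grip [(0.8, 330.2, 137.7), (0.7, 319.0, 248.2)]
side tray [(0.76, 369.4, 266.3), (0.71, 263.4, 319.1), (0.65, 278.0, 148.0)]
side pot_mid [(0.68, 376.5, 257.7)]
side pot [(0.83, 372.5, 261.7), (0.34, 265.8, 319.1)]
d [-0.0355 -0.0451  0.0143] rv [ 4.5 34.9 14.7]
pred q [ 0.94  0.33 -1.14  2.14  0.75  0.53  0.86] 0.0
d [-0.0355 -0.0451  0.0143] rv [ 113.6  -15.  -123.9]
pred q [ 1.1   0.5  -1.41  2.13  1.    0.69 -2.47] 0.0002
d [-0.0355 -0.0451  0.0143] rv [-41.8  54.4  94.3]
pred q [ 0.6   0.45 -0.84  1.83  0.38  1.04  2.76] 0.0
```

```bash
cat >plan.py <<'E'
import io,contextlib
with contextlib.redirect_stdout(io.StringIO()):
    from sim import *
from station import bot
q0=bot.get_obs()["q"]
for th in(10,15,20,25):
    print(th);M=ori(th,0)@rot('z',np.pi)
    run(q0.copy(),[([.585,-.036,.2],M),([.59,-.036,.11],M),([.6,-.036,.025],M),([.53,-.036,.025],M),([.455,-.036,.025],M)])
E
python3 plan.py
```

```text
10
[ 0.85  0.54 -1.19  1.89  0.68  0.96  0.95] err 0.0 mg 0.22 rv [ 6.5 49.8 14.2]
[ 0.75  0.65 -1.06  1.95  0.84  0.83  0.83] err 0.0 mg 0.35 rv [0. 0. 0.]
[ 0.64  0.76 -0.92  1.97  1.01  0.72  0.7 ] err 0.0 mg 0.47 rv [0. 0. 0.]
[ 0.68  0.68 -0.93  2.13  1.04  0.64  0.61] err 0.0 mg 0.31 rv [0. 0. 0.]
[ 0.72  0.59 -0.93  2.3   1.09  0.54  0.51] err 0.0 mg 0.14 rv [0. 0. 0.]
15
[ 0.89  0.5  -1.19  1.96  0.72  0.84  0.92] err 0.0 mg 0.22 rv [ 5.8 44.8 14.4]
[ 0.75  0.6  -1.03  2.02  0.91  0.7   0.76] err 0.0 mg 0.38 rv [0. 0. 0.]
[ 0.62  0.71 -0.87  2.04  1.12  0.6   0.57] err 0.0 mg 0.4 rv [0. 0. 0.]
[ 0.65  0.63 -0.86  2.2   1.19  0.51  0.46] err 0.0 mg 0.24 rv [0. 0. 0.]
[ 0.67  0.53 -0.86  2.36  1.29  0.43  0.3 ] err 0.0 mg 0.08 rv [0. 0. 0.]
20
[ 0.91  0.45 -1.18  2.02  0.76  0.71  0.88] err 0.0 mg 0.23 rv [ 5.2 39.8 14.6]
[ 0.73  0.55 -0.98  2.09  1.    0.58  0.65] err 0.0 mg 0.35 rv [0. 0. 0.]
[ 0.58  0.67 -0.79  2.11  1.3   0.48  0.38] err 0.0 mg 0.31 rv [0. 0. 0.]
[ 0.6   0.59 -0.79  2.26  1.44  0.42  0.2 ] err 0.0 mg 0.18 rv [0. 0. 0.]
[ 0.65  0.52 -0.83  2.42  1.64  0.39 -0.04] err 0.0 mg 0.02 rv [0. 0. 0.]
25
[ 0.91  0.39 -1.15  2.09  0.82  0.57  0.81] err 0.0 mg 0.26 rv [ 4.5 34.9 14.7]
[ 0.68  0.49 -0.9   2.16  1.16  0.44  0.49] err 0.0 mg 0.27 rv [0. 0. 0.]
[ 0.55  0.65 -0.75  2.17  1.6   0.41  0.08] err 0.0 mg 0.24 rv [0. 0. 0.]
[ 0.62  0.6  -0.81  2.32  1.79  0.43 -0.13] err 0.0 mg 0.12 rv [0. 0. 0.]
[ 0.74  0.58 -0.94  2.44  1.94  0.49 -0.3 ] err 0.0476 mg 0.0 rv [0. 0. 0.]
```

Request:
step_arm(increments=[[-0.006,-0.01,0.01,0.8,6,1.8,-1],[-0.012,-0.02,0.013,1.6,12,3.6,-1],[-0.018,-0.03,0.013,2.4,18,5.4,-1],[-0.025,-0.04,0.013,3.2,24,7.2,-1],[-0.025,-0.046,0.013,4,30,9,-1],[-0.025,-0.046,0.013,4.8,36,10.8,-1],[-0.025,-0.046,0.013,5.6,42,12.6,-1],[-0.025,-0.046,0.013,6.2,47.8,14.3,-1],[-0.025,-0.046,0.013,6.2,47.8,14.3,-1],[-0.025,-0.046,0.013,6.2,47.8,14.3,-1]])

```text
t: 21.77
eef_pos: [0.5693, -0.0365, 0.1988]
tool_rot: [0.165, 0.021, 0.986, -0.022]
contact_force: [0.6, -0.1, -0.8]
gripper_width: 1.001
```

```bash
python3 log.py; python3 to.py 12 0 180 .603 -.036 .1;python3 to.py 12 0 180 .603 -.036 .024
```

```text
21.77 q [ 0.864  0.404 -1.141  2.043  0.755  0.727  0.815] [ 0.5693 -0.0365  0.1988] zdir [ 0.325 -0.049 -0.945] ydir [ 0.048  0.998 -0.036] F [ 0.62 -0.09 -0.79]
d [ 0.0337  0.0005 -0.0988] rv [2.2 7.  2.6]
pred q [ 0.71  0.65 -1.    1.96  0.87  0.77  0.81] 0.0
d [ 0.0337  0.0005 -0.1748] rv [2.2 7.  2.6]
pred q [ 0.62  0.74 -0.88  1.99  1.03  0.66  0.67] 0.0
```

Request:
step_arm(increments=[[0.01,0,-0.01,0.7,2,1,-1],[0.02,0,-0.03,1.4,4,2,-1],[0.03,0,-0.05,2.2,7,4,-1],[0.034,0,-0.075,2.2,7,4,-1],[0.034,0,-0.099,2.2,7,4,-1],[0.034,0,-0.099,2.2,7,4,-1]])

```text
t: 22.27
eef_pos: [0.6019, -0.0382, 0.0946]
tool_rot: [0.103, -0.01, 0.995, 0.002]
contact_force: [-1.2, 0.3, 0.6]
gripper_width: 1.004
```

```bash
python3 log.py; python3 snap.py top10 1;  python3 - <<'E'
import cv2
from station import bot
b=bot.read_camera("side")["color"][180:330,220:420,::-1]
cv2.imwrite("pics/side10.png",cv2.convertScaleAbs(cv2.resize(b,None,fx=4,fy=4,interpolation=cv2.INTER_CUBIC),alpha=1.4,beta=20))
E
```

```text
22.27 q [ 0.716  0.657 -1.002  1.958  0.875  0.761  0.827] [ 0.6019 -0.0382  0.0946] zdir [ 0.205  0.005 -0.979] ydir [-0.02   1.     0.001] F [-1.23  0.34  0.61]
```

View pics/top10.png

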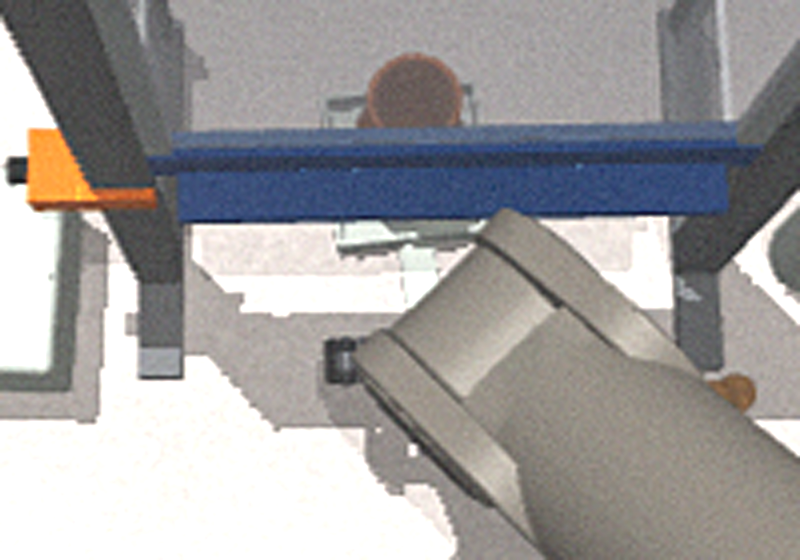

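View pics/side10.png

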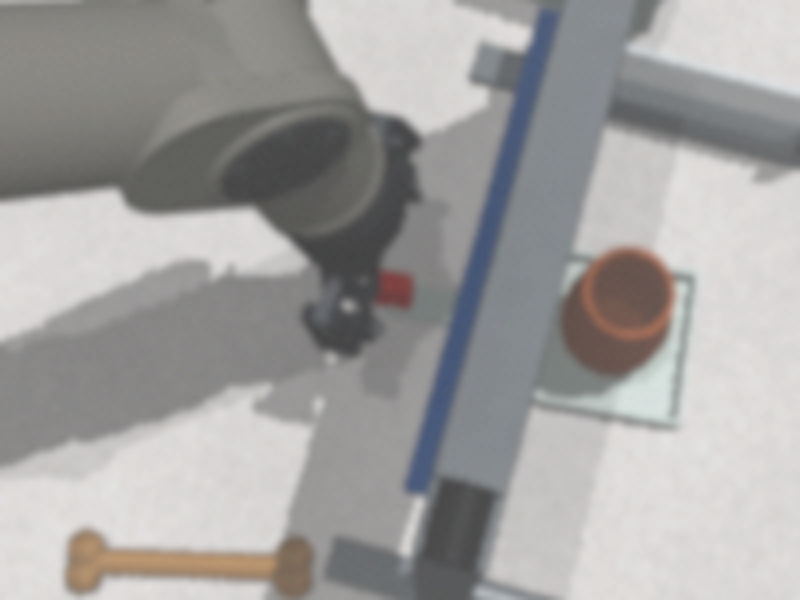

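Request:
step_arm(increments=[[0,0,-0.015,0,0,0,-1],[0,0,-0.03,0,0,0,-1],[0,0,-0.045,0,0,0,-1],[0,0,-0.058,0,0,0,-1],[0,0,-0.068,0,0,0,-1],[0,0,-0.071,0,0,0,-1],[0,0,-0.071,0,0,0,-1]])

```text
t: 22.95
eef_pos: [0.6051, -0.0375, 0.029]
tool_rot: [0.107, -0.01, 0.994, 0.001]
contact_force: [-0.5, 0.4, -0.5]
gripper_width: 0.999
```

```bash
python3 log.py;  python3 - <<'E'
import cv2
from station import bot
from h import *
b=bot.read_camera("side")["color"][180:330,220:420,::-1]
cv2.imwrite("pics/side11.png",cv2.convertScaleAbs(cv2.resize(b,None,fx=4,fy=4,interpolation=cv2.INTER_CUBIC),alpha=1.4,beta=20))
print(((proj("side",[bot.get_obs()["eef_pos"]])+.5-[220,180])*4))
E
```

```text
22.95 q [ 0.633  0.734 -0.89   1.989  1.024  0.661  0.7  ] [ 0.6051 -0.0375  0.029 ] zdir [ 0.213  0.005 -0.977] ydir [-0.02  1.    0.  ] F [-0.53  0.4  -0.48]
[[399.41328166 289.63406358]]
```

View pics/side11.png

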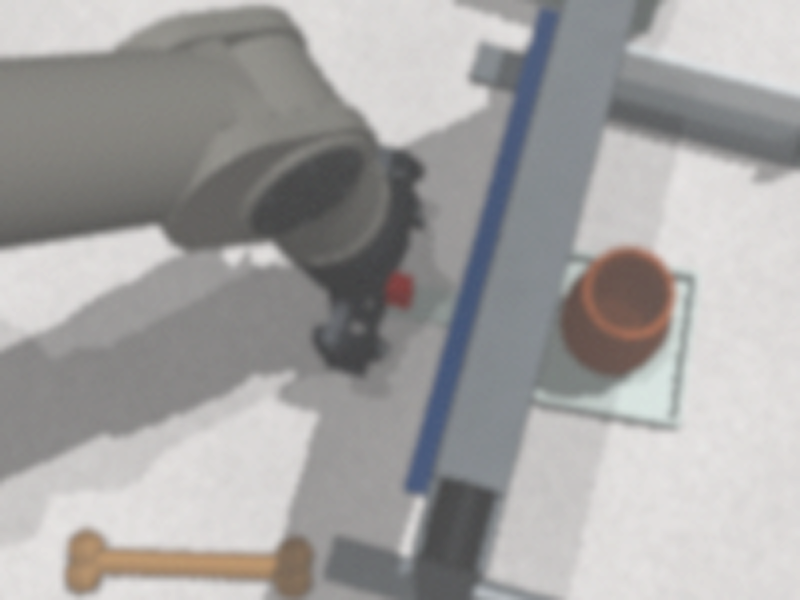

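Request:
step_arm(increments=[[0,0,0,0,0,0,0],[0,0,0,0,0,0,0.5],[0,0,0,0,0,0,1],[0,0,0,0,0,0,1],[0,0,0,0,0,0,1],[0,0,0,0,0,0,1],[0,0,0,0,0,0,1],[0,0,0,0,0,0,1]], force=40)

```text
t: 23.67
eef_pos: [0.6049, -0.0364, 0.0287]
tool_rot: [0.107, -0.011, 0.994, 0.002]
contact_force: [-1.3, 2.1, 2.7]
gripper_width: 0.166
```

```bash
python3 log.py
```

```text
23.67 q [ 0.632  0.735 -0.89   1.989  1.024  0.66   0.7  ] [ 0.6049 -0.0364  0.0287] zdir [ 0.213  0.006 -0.977] ydir [-0.022  1.     0.002] F [-1.35  2.08  2.69]
```

Request:
step_arm(increments=[[-0.0005,0,0,0,0,0,1],[-0.0015,0,0,0,0,0,1],[-0.003,0,0,0,0,0,1],[-0.005,0,0,0,0,0,1],[-0.0075,0,0,0,0,0,1],[-0.0105,0,0,0,0,0,1],[-0.0135,0,0,0,0,0,1],[-0.016,0,0,0,0,0,1],[-0.0175,0,0,0,0,0,1],[-0.018,0,0,0,0,0,1]])

```text
t: 24.5
eef_pos: [0.587, -0.0382, 0.0287]
tool_rot: [0.107, -0.009, 0.994, 0.001]
contact_force: [4.1, 0.1, 1.3]
gripper_width: 0.159
```

```bash
python3 log.py;  python3 - <<'E'
import cv2
from station import bot
b=bot.read_camera("side")["color"][180:330,220:420,::-1]
cv2.imwrite("pics/side12.png",cv2.convertScaleAbs(cv2.resize(b,None,fx=4,fy=4,interpolation=cv2.INTER_CUBIC),alpha=1.4,beta=20))
E
```

```text
24.5 q [ 0.643  0.712 -0.889  2.031  1.034  0.639  0.677] [ 0.587  -0.0382  0.0287] zdir [ 0.213  0.004 -0.977] ydir [-0.019  1.    -0.   ] F [4.05 0.08 1.26]
```

View pics/side12.png

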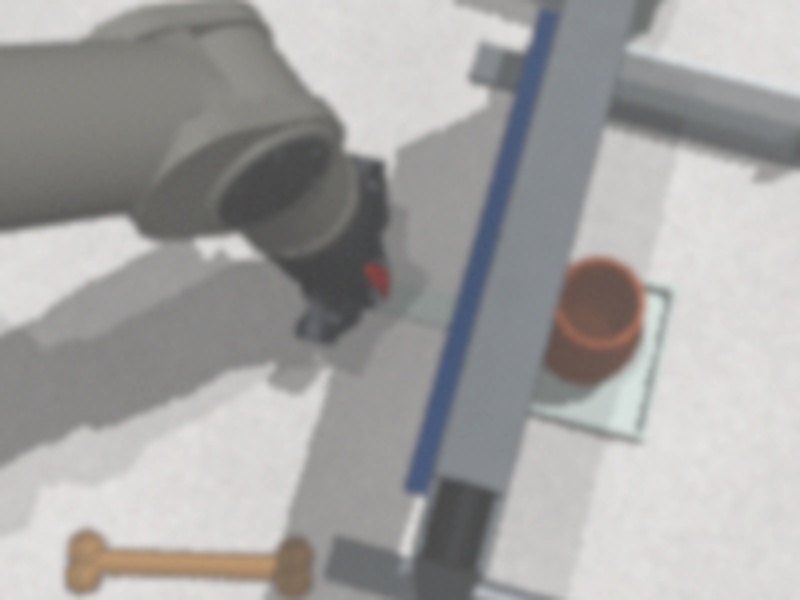

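Request:
step_arm(increments=[[-0.001,0,0,0,0,0,1],[-0.003,0,0,0,0,0,1],[-0.006,0,0,0,0,0,1],[-0.01,0,0,0,0,0,1],[-0.0145,0,0,0,0,0,1],[-0.0195,0,0,0,0,0,1],[-0.0245,0,0,0,0,0,1],[-0.0295,0,0,0,0,0,1],[-0.0345,0,0,0,0,0,1],[-0.0395,0,0,0,0,0,1]])

```text
t: 25.38
eef_pos: [0.5476, -0.0377, 0.0287]
tool_rot: [0.107, -0.01, 0.994, 0.001]
contact_force: [5.2, -0.3, 1.6]
gripper_width: 0.158
```

Request:
step_arm(increments=[[-0.005,0,0,0,0,0,1],[-0.01,0,0,0,0,0,1],[-0.015,0,0,0,0,0,1],[-0.02,0,0,0,0,0,1],[-0.0245,0,0,0,0,0,1],[-0.0285,0,0,0,0,0,1],[-0.0315,0,0,0,0,0,1],[-0.0335,0,0,0,0,0,1],[-0.0345,0,0,0,0,0,1],[-0.035,0,0,0,0,0,1]])

```text
t: 26.22
eef_pos: [0.5126, -0.0377, 0.0287]
tool_rot: [0.107, -0.01, 0.994, 0.001]
contact_force: [5.6, 0.3, 0.8]
gripper_width: 0.157
```

```bash
python3 log.py;  python3 - <<'E'
import cv2
from station import bot
b=bot.read_camera("side")["color"][180:330,220:420,::-1]
cv2.imwrite("pics/side13.png",cv2.convertScaleAbs(cv2.resize(b,None,fx=4,fy=4,interpolation=cv2.INTER_CUBIC),alpha=1.4,beta=20))
E
```

```text
26.22 q [ 0.678  0.621 -0.892  2.198  1.08   0.548  0.578] [ 0.5126 -0.0377  0.0287] zdir [ 0.213  0.005 -0.977] ydir [-0.02  1.    0.  ] F [5.62 0.31 0.79]
```

View pics/side13.png

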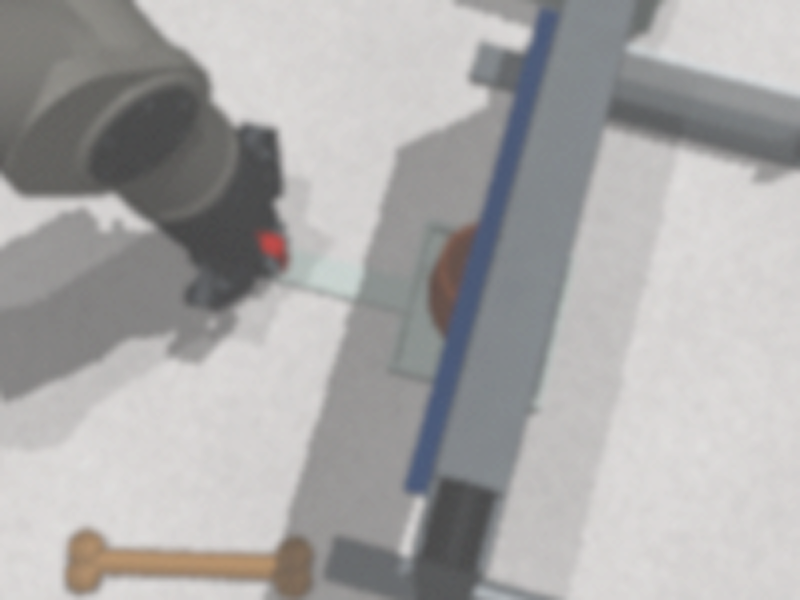

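Request:
step_arm(increments=[[-0.001,0,0,0,0,0,1],[-0.003,0,0,0,0,0,1],[-0.006,0,0,0,0,0,1],[-0.0105,0,0,0,0,0,1],[-0.0155,0,0,0,0,0,1],[-0.0215,0,0,0,0,0,1],[-0.0275,0,0,0,0,0,1],[-0.034,0,0,0,0,0,1],[-0.039,0,0,0,0,0,1],[-0.042,0,0,0,0,0,1]])

```text
t: 27.1
eef_pos: [0.4703, -0.0376, 0.0286]
tool_rot: [0.107, -0.01, 0.994, 0.001]
contact_force: [5.0, -0.0, 0.4]
gripper_width: 0.159
```

Request:
step_arm(increments=[[-0.001,0,0,0,0,0,1],[-0.001,0,0,0,0,0,1]])

```text
t: 27.27
eef_pos: [0.4693, -0.0376, 0.0286]
tool_rot: [0.107, -0.01, 0.994, 0.001]
contact_force: [0.6, -0.5, 7.4]
gripper_width: 0.16
```

```bash
python3 log.py;  python3 - <<'E'
import cv2
from station import bot
from h import *
b=bot.read_camera("side")["color"][180:330,220:420,::-1]
cv2.imwrite("pics/side14.png",cv2.convertScaleAbs(cv2.resize(b,None,fx=4,fy=4,interpolation=cv2.INTER_CUBIC),alpha=1.4,beta=20))
for c in("side",):
    for n,z in(("pot_mid",.074),("tray",0),("pot",.004)):
        for d in bot.place_of(n,c)[:2]: print(n,d["conf"],atz(c,np.array(d["location"])*[640,400],z).round(3))
E
```

```text
27.27 q [ 0.694  0.566 -0.891  2.293  1.115  0.494  0.515] [ 0.4693 -0.0376  0.0286] zdir [ 0.213  0.004 -0.977] ydir [-0.02  1.    0.  ] F [ 0.62 -0.53  7.42]
pot_mid 0.59 [ 0.619 -0.035  0.074]
tray 0.93 [ 0.618 -0.034  0.   ]
tray 0.59 [0.386 0.237 0.   ]
pot 0.97 [ 0.62  -0.032  0.004]
```

View pics/side14.png

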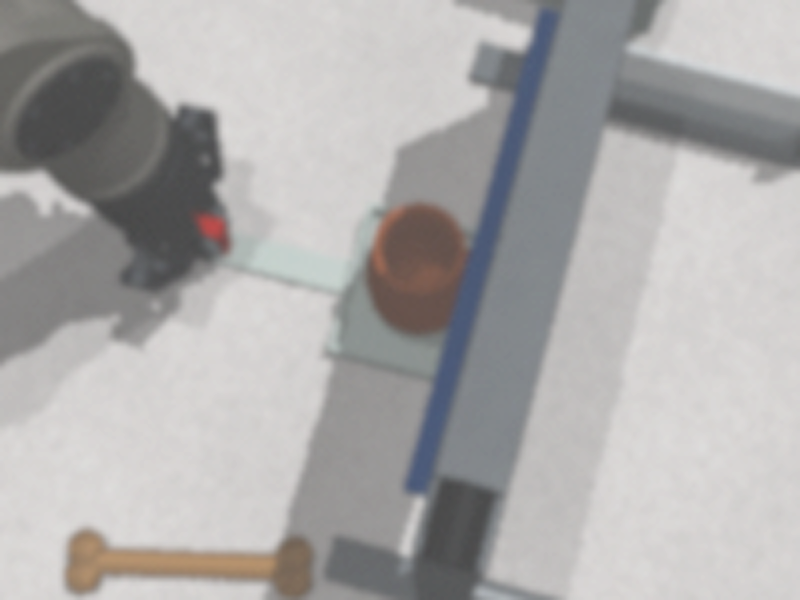

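Request:
step_arm(increments=[[0,0,0,0,0,0,0.5],[0,0,0,0,0,0,0],[0,0,0,0,0,0,-0.6],[0,0,0,0,0,0,-1],[0,0,0,0,0,0,-1],[0,0,0,0,0,0,-1],[0,0,0,0,0,0,-1]])

```text
t: 28.05
eef_pos: [0.4692, -0.0376, 0.0284]
tool_rot: [0.107, -0.01, 0.994, 0.001]
contact_force: [0.7, 0.4, -0.6]
gripper_width: 1.001
```

Request:
step_arm(increments=[[-0.002,0,0.01,0,0,0,-1],[-0.005,0,0.025,0,0,0,-1],[-0.009,0,0.045,0,0,0,-1],[-0.014,0,0.065,0,0,0,-1],[-0.018,0,0.085,0,0,0,-1],[-0.02,0,0.11,0,0,0,-1],[-0.02,0,0.13,0,0,0,-1],[-0.02,0,0.14,0,0,0,-1],[-0.02,0,0.14,0,0,0,-1]])

```text
t: 28.8
eef_pos: [0.4506, -0.0378, 0.1704]
tool_rot: [0.109, -0.009, 0.994, 0.001]
contact_force: [-1.1, -0.3, -0.1]
gripper_width: 1.002
```

```bash
python3 log.py; python3 snap.py top15 6; python3 lip.py top15 146; python3 - <<'E'
import cv2
from station import bot
from h import *
a=bot.read_camera("side")["color"];b=a[180:330,220:420,::-1]
cv2.imwrite("pics/side15.png",cv2.convertScaleAbs(cv2.resize(b,None,fx=4,fy=4,interpolation=cv2.INTER_CUBIC),alpha=1.4,beta=20))
cv2.imwrite("pics/side15f.png",a[:,:,::-1])
for c in("side","top"):
    for n,z in(("pot_mid",.074),("tray",0),("pot",.004)):
        for d in bot.place_of(n,c)[:2]: print(c,n,round(d["conf"],2),atz(c,np.array(d["location"])*[640,400],z).round(3))
E
```

```text
28.8 q [ 1.128  0.33  -1.327  2.221  0.565  0.691  1.025] [ 0.4506 -0.0378  0.1704] zdir [ 0.216  0.003 -0.976] ydir [-0.019  1.    -0.001] F [-1.12 -0.29 -0.14]
290 146 R [ 25.  26.  27.  27.  27.  26.  27.  28.  25.   4. 161. 159. 153. 158. 159. 160.]
300 146 R [ 26.  25.  26.  24.  27.  28.  26.  25.  21.  18. 159. 156. 151. 152. 147. 151.]
310 146 R [ 24.  25.  26.  26.  26.  25.  24.  25.  19.  27. 155. 159. 152. 153. 146. 148.]
320 146 R [ 23.  24.  26.  25.  26.  27.  25.  25.  12.  65. 155. 156. 150. 146. 148. 149.]
360 146 R [ 24.  25.  24.  24.  26.  24.  25.  18.  25. 154. 156. 152. 151. 149. 150. 150.]
380 146 R [ 23.  24.  23.  24.  25.  24.  23.  12.  61. 151. 155. 150. 148. 146. 149. 149.]
390 146 R [ 26.  23.  24.  23.  25.  26.  23.   7. 105. 148. 149. 146. 149. 150. 147. 153.]
400 146 R [ 24.  24.  26.  24.  25.  25.  22.   3. 154. 154. 147. 144. 174. 175. 173. 169.]
410 146 R [24. 26. 24. 25. 24. 25. 24. 17. 68. 64. 50. 42. 36. 36. 35. 36.]
250 R [185. 186. 185. 185. 188. 198. 109.  62.  83. 157. 158. 169.]
268 R [ 36.  35.  29.  92. 122. 122.  77.  74.  46.  35.  33.  40.]
272 R [ 37.  35.  28.  92. 123. 113.  74.  76.  46.  36.  38.  39.]
276 R [ 36.  33.  25. 111. 126. 115.  75.  74.  48.  35.  35.  37.]
side pot_mid 0.77 [ 0.627 -0.034  0.074]
side tray 0.9 [0.383 0.24  0.   ]
side tray 0.69 [ 0.692 -0.3    0.   ]
side pot 0.83 [ 0.623 -0.027  0.004]
side pot 0.23 [ 0.518 -0.253  0.004]
top pot_mid 0.57 [ 0.614 -0.029  0.074]
top tray 0.85 [0.388 0.246 0.   ]
top tray 0.57 [ 0.624 -0.029  0.   ]
top pot 0.87 [ 0.618 -0.031  0.004]
top pot 0.71 [ 0.526 -0.236  0.004]
```

View pics/top15.png

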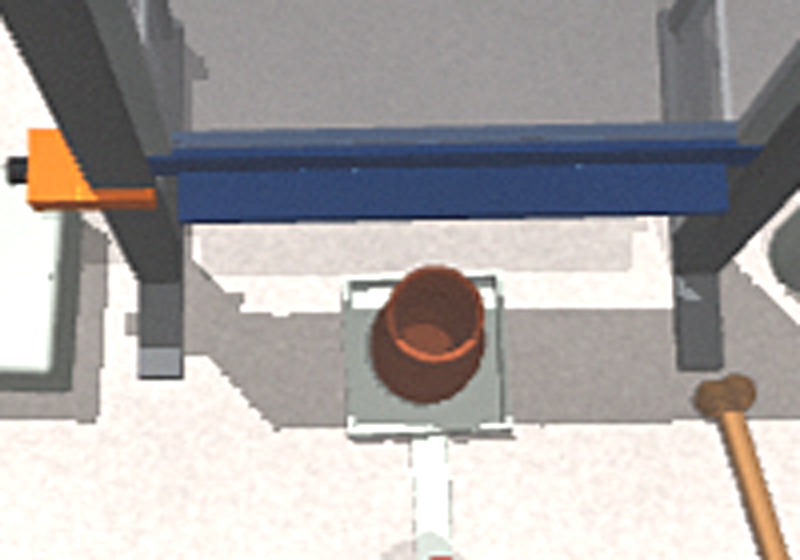

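View pics/side15f.png

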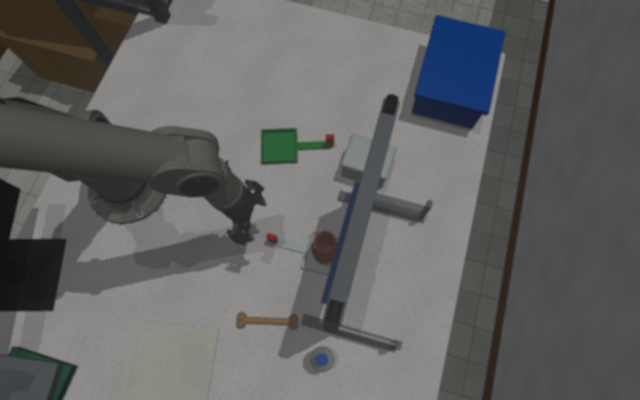

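```bash
python3 -c "
from station import bot
print(bot.hand_in()); o=bot.get_obs(); print(o['t'],o['contact_force'].round(2))"
```

```text
the job is handed in; nothing more can be done
None
the job is handed in; nothing more can be done
```

The sash is raised to the collar mark, the tray and pot are drawn out to the robot's side, and the job is handed in at about 29 s of the 72 s allowed. No verdict was reported.

**What I did:**
- **Sash:** I pushed it up from under the lip with the shut fingers, tilted about 60° and moving at about 14 mm/s or slower. The force readings I took stayed under about 9 N.
- **Tray:** I gripped the red grip at 40 N and drew the tray out about 136 mm. Then I let go and moved the gripper clear.

**Last checks:**
- **Sash height:** by the top camera the lower edge is about 0.5 mm below the collar's top. My measuring error is about 2 mm, against the 6 mm allowed. It did not move after I let go or during the pull.
- **Pot:** both cameras put its axis at x ≈ 0.614–0.627 m, with the screen's plane at about 0.687 m. That is 60–73 mm on the robot's side, against the 45 mm needed. It looks upright and stands near the middle of its tray.
- **Bystanders:** the bone, foam box and bottle look unmoved in the pictures; I did not measure them.

**What went wrong or disagreed:**
- **First tilt attempt:** it ran into joint limits, with a brief 60 N reading on the wrist sensor in free air. I worked out the arm's geometry and took another wrist posture.
- **Camera positions:** the two cameras disagreed by about 5–8 mm in x. I therefore judged the sash height against the collar within the top camera's pictures alone, where the shared error mostly cancels.

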